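# Change the nest of a bench press and lock it with the cam lever

## Robot

A 6-joint arm with a two-finger parallel gripper is mounted at the origin on a cart in front of the work surface, level with it; the furniture and walls round the work are solid. World frame = base frame: x ahead of the robot, y to its left, z up, the work surface at z = 0. Lengths are in m, angles in degrees, forces in N, time in s.
With the tool pointing down it reaches from about 0.4 to 0.825 m from the base axis. Payload 7 kg.
Tool frame: the origin (TCP) lies midway between the tips of the shut fingers; the grasp point (between the pads) lies 19 mm behind it; z points along the fingers, x is the direction in which the jaws open and shut, and the axes are right-handed (so a half turn about z gives the same grasp; the last joint's range is limited). The gripper opens to 88 mm and grips with 3 to 60 N. Pads are 19 mm wide; open, the fingers measure 130 mm over their backs; the gripper's body (78 mm by 193 mm) begins 47 mm behind the grasp point.
Start: joints at [-48.295, 20.546, 0.682, 0, -70.136, -16.507], TCP at [0.287, -0.611, 0.187] pointing down, gripper open.
Joint ranges: [-176.03, 176.03], [-82.01, 121.73], [-58.28, 71.71], [-173.87, 95.51], [-174.79, -0.11], [-173.66, 173.66]. Speed limits (degrees/s): [136.94, 136.94, 172.46, 180, 180, 180].

## Interface

Orientations are given as [roll, pitch, yaw] about the fixed x, y, z axes, in that order (R = Rz(yaw) Ry(pitch) Rx(roll)).
In Python, from plant import ctrl, vision, nets gives the robot as it stands.
- The arm moves only by the shell command python3 -m jog 'ROWS'. ROWS is text: rows parted by semicolons, each of 7 numbers parted by spaces: the turn, a rotation vector about the tool's x, y, z in units of 0.1 rad (1.0 is 0.1 rad), then the shift along the tool's x, y, z in units of 4 cm (1.0 is 4 cm), then the opening, from -1 (shut) to 1 (fully open). In form: rx ry rz x y z jaw; .... A call has 1 to 8 rows; each row shifts and turns the commanded pose from where the row before left it, along the tool's axes as they then stand; what a row does not reach is not made up. A row lasts 1/8 s, in which the tool goes at most 62.5 mm and 10.7 degrees, less where a joint would pass 70% of its speed; a pose out of reach is approached as far as the arm can. A call with a number of a shift or a turn outside -1 to 1 is refused whole. A call with a gripper value outside its range is refused whole. The fingers move at their own pace and stop on an object; the grip force is fixed at half the most. Time passes only in rows, so rows that do not move let the fingers close. It gives the time, the measured TCP pose, the force and the opening at its end, in the units of the state.
- ctrl.get_obs(): the state, without advancing time (a new reading comes with each control period).
- vision.snapshot(name): name is "scene" or "top"; returns (picture, depth): 400x640x3 uint8, red, green, blue; 400x640 float32, m along the optical axis (not along the pixel's ray), 0 where there is no reading.
- vision.camera_info(name): a dict with "camera_matrix" (3x3 intrinsics, pixels), "camera_from_world" (4x4, takes a point from world to camera coordinates). Camera axes: x right, y down, z forward; pixel columns grow to the right and rows downward; lengths in m; the calibration is good to about 2 mm. A picture is of the moment at which its call begins. camera_info takes no time and is no camera call.
- ctrl.close_job(): hands the job in, once; it reports no verdict.
Trained networks look in the newest picture that a camera, given by its name, has taken for a name from the list of things; names that differ only in an ending like _2 or _b are one class to them, and where a whole thing is asked for, a point or a joint stands for the part that bears it (a point fixed in the world has none). Each returns a list of dicts, best first, with "score" (0 to 1); they miss things now and then, are a little off and sometimes report something else, mostly with a low value. They report only what shows in the picture. A call takes as long as a camera call.
- nets.boxes_of(target, camera): "location" ([x, y, z] in m, in world coordinates, good to about 4 mm: the middle of the surface that is visible of it).
The state is a dict: "clock": time; "joint_pos": joint angles; "qvel": joint speeds; "tau": joint torques, N m; "tool_pos": TCP position; "orientation": TCP orientation; "force": force on the tool from outside, world axes, zero at the start; "moment": the same for the moment, N m; "opening": finger opening in m.
Only numpy, scipy, OpenCV 4.12 (cv2) and the standard library are available. Lean on these libraries where they do the work, as an engineer would, in place of code of your own. Each camera call takes 0.05 s, during which the arm holds its last target.

## Task

Get the bench press ready for tubs: swing the cam lever on its side back to free the slot, slide the nest plate with the wide round pocket, pocket end first, in under the bar until it is fully home against the end stop, then pull the lever all the way forward, past its stiffest point, so that the plate is clamped tight. Let go and back away, leaving the other plate where it lies.

Things in the scene. Friction and masses are not known exactly. Their poses are not given: they have to be found in the camera images.
- press: grey C-frame bench press fixed on the table, 285 mm deep, 148 mm wide, 0.33 m high. Origin under its foot, z up; +x is the way plates slide in, away from the robot; front at x -160 mm. Steel bed, top z 14 mm, from x -158 mm to the end stop, face at x +70 mm. Two gibs (inner faces y +-49.5 mm, tops z 26 mm, from x -65 mm to the stop) guide the plate. Ram and its hand lever (-y side) are not used
- slot_mouth (a point): middle of the slot's mouth at the front of the fixed bar, press [-56, 0, 20] mm. The bar lies across the gibs, x -56 to -10 mm, y +-72 mm, z 26 to 58 mm, so the slot is 12 mm high and 99 mm wide. In front of the gibs two 9 mm high cheeks flare outward 20 degrees to x -96 mm, where the mouth is about 121 mm wide
- guard_edge (a point): middle of the lower edge of the clear hand guard in a steel frame that hangs before the ram: front face at press x -76 mm, y +-50 mm, z 92 to 212 mm. It hangs over the handle of a plate that is home, so an upright gripper strikes it: hold the handle with the tool tilted about 40 degrees, the wrist leaning to the press's -x, fingers closing along y
- seat (a point): point on the press at [-15, 0, 14] mm: where the wide plate's origin lies when it is fully home (axes as the press's)
- cam_lever (a joint): cam lever, turns about the press's y at x -30, z 42.5 mm. 0 = leaning back 35 degrees past upright (free); grows as it comes forward, 1.78 = forward end. Stays where left (0.15 N m). Starts 1.5 to 1.75: its eccentric then bars the slot; below 0.65 it clears a plate. With a plate in, the spring-loaded eccentric stiffens from 0.7 on, is hardest at 1.57 (5 to 8 N at the knob), then passes centre and rests at its end
- lever_knob (a point): centre of the black ball knob of the cam lever, 28 mm across, 105 mm from the lever's axis, left of the press at y +115 mm; the rod below it is 10 mm thick and runs to the hub at y +87 mm. At joint value q the knob is at press x = -30 + 105 sin(0.611 - q), z = 42 + 105 cos(0.611 - q) mm
- lever_pivot (a point): point on the lever's axis at the hub, press [-30, 90, 42] mm
- nest_plate_wide: aluminium nest plate 170 x 96 x 10 mm with a round pocket 76 mm across and 5 mm deep, weight about 0.34 kg. Origin at the centre of its underside, x along its length: the pocket's centre is at x = +40 mm, and that end goes in first; the handle is at x = -69 mm
- nest_plate_wide_handle (a point): grip point on the wide plate's handle, 36 mm above its underside: an upright dark steel block 18 mm wide (plate y), 22 mm long (plate x), its top 52 mm above the plate's underside
- nest_plate_small: the other nest plate, identical outside and in its handle, but with a small pocket 48 mm across; not wanted, leave it on the table

How it is judged (in metres and radians):
On the way, in this order (a step that is already met when the one before it is completed fails the run):
1. the cam lever is swung back to free the empty slot (value of joint cam_lever below 0.6 rad and horizontal distance between nest_plate_wide and seat above 0.05 m), for 0.2 s.
2. the wide nest plate is fully home under the bar with the lever still free (x of nest_plate_wide in the frame of seat between -0.003 and 0.003 m and y of nest_plate_wide in the frame of seat between -0.004 and 0.004 m and z of nest_plate_wide in the frame of seat below 0.0025 m and angle between the x axis of nest_plate_wide and the x axis of press, either way round below 0.05 rad and value of joint cam_lever below 0.7 rad), for 0.2 s.
At the end, for the whole second after the job is handed in: The wide nest plate lies flat in the slot, within 3 mm of fully home, straight within 0.05 rad and at rest, and the cam lever stands past centre at its forward end, beyond 1.62 rad, clamping it (x of nest_plate_wide in the frame of seat between -0.003 and 0.003 m and y of nest_plate_wide in the frame of seat between -0.004 and 0.004 m and z of nest_plate_wide in the frame of seat below 0.0025 m and angle between the x axis of nest_plate_wide and the x axis of press, either way round below 0.05 rad and value of joint cam_lever above 1.62 rad and linear speed of nest_plate_wide below 0.01 m/s); the robot touches nothing.
It fails at once if the other nest plate was moved more than 4 cm (distance of nest_plate_small from where it was at the start of the episode above 0.04 m).
It also fails if it takes over 72 s, if anything falls off the work surface, if the arm or the gripper's body presses on something with over 40 N, if the wrist force passes 120 N, or if a joint passes its speed limit or range.

## Working session

There is one attempt and no reset: what is moved stays moved. The work goes in short steps, Python scripts to look and compute and a shell command to move; the robot and the scene stay as the last step left them, time stands still between calls to the robot, and variables do not carry over. Pictures are saved under pics/ and viewed, and the job is handed in when it is done.

```bash
mkdir -p pics; ls
python3 - <<'E'
from plant import ctrl, vision, nets
import cv2,numpy as np
print(ctrl.get_obs())
for c in ("scene","top"):
    im,d=vision.snapshot(c); cv2.imwrite(f"pics/{c}0.png",im[:,:,::-1]); np.save(f"pics/{c}0d.npy",d)
    i=vision.camera_info(c); print(c,i)
    for t in ("press","nest_plate_wide","nest_plate_small","lever_knob","nest_plate_wide_handle"):
        r=nets.boxes_of(t,c); print(t,[(np.round(x["location"],3).tolist(),round(x["score"],2)) for x in r[:3]])
print(ctrl.get_obs()["clock"])
E
```

```text
pics
{'clock': 0.0, 'joint_pos': array([-4.82944874e+01,  2.05916568e+01,  6.32467438e-01, -1.87717701e-02,
       -7.01354672e+01, -1.65048760e+01]), 'qvel': array([-0.05331313, -0.05074982, -0.0113612 ,  0.02735614,  0.0020824 ,
        0.07477599]), 'tau': array([ 4.85823675e-04, -5.82714200e+01,  2.93064612e+01,  6.99748233e+00,
        6.93586378e-03, -1.56536134e-04]), 'tool_pos': array([ 0.28710657, -0.61027544,  0.18581456]), 'orientation': array([-1.79990025e+02, -9.57698800e-02,  1.15194235e+02]), 'force': array([ 1.28870982, -0.31654297,  0.31733568]), 'moment': array([-0.00637271,  0.00018975,  0.00410997]), 'opening': 0.0876469409683264}
scene {'camera_matrix': array([[470.8875502 ,   0.        , 327.60038327],
       [  0.        , 470.8875502 , 192.51561411],
       [  0.        ,   0.        ,   1.        ]]), 'camera_from_world': array([[-0.76133464, -0.64833933,  0.00506714,  0.43323751],
       [-0.51936355,  0.60516486, -0.60335478,  0.32085896],
       [ 0.38811218, -0.46198658, -0.79745679,  0.94079978],
       [ 0.        ,  0.        ,  0.        ,  1.        
[... 247 characters left out ...]
196, 0.009], 0.82)]
top {'camera_matrix': array([[405.49724367,   0.        , 322.68521728],
       [  0.        , 405.49724367, 204.78101732],
       [  0.        ,   0.        ,   1.        ]]), 'camera_from_world': array([[-0.01168776, -0.99992725, -0.00298194,  0.02838627],
       [-0.99205859,  0.01196917, -0.12520579,  0.58606256],
       [ 0.12523237,  0.00149489, -0.99212631,  1.18068164],
       [ 0.        ,  0.        ,  0.        ,  1.        ]])}
press [([0.627, -0.261, 0.07], 0.69)]
nest_plate_wide [([0.496, 0.185, 0.015], 0.58)]
nest_plate_small [([0.505, 0.326, 0.007], 0.72)]
lever_knob [([0.625, -0.265, 0.064], 0.37)]
nest_plate_wide_handle [([0.498, 0.19, 0.006], 0.91)]
0.6
```

View pics/scene0.png

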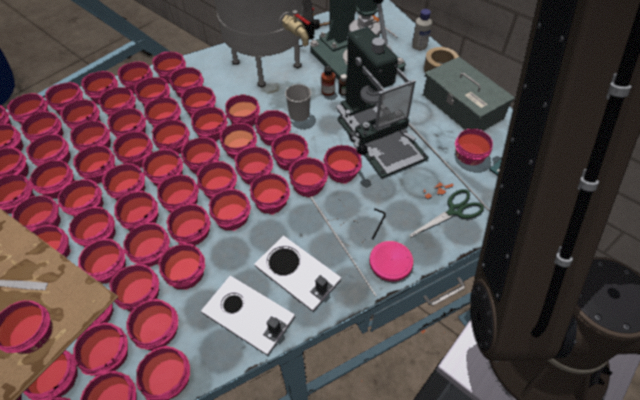

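View pics/top0.png

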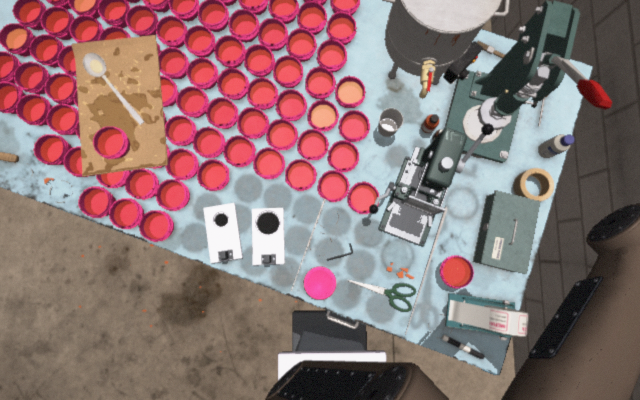

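The wide plate's black pocket is at about (284,261) in scene and (268,222) in top, with its handle nearer the robot. The press bed is at (398,150) in scene and (408,218) in top, and the knob is at (366,182) in scene and (374,209) in top. Next I'll enlarge these areas and measure them.

```bash
cat > h.py <<'E'
import numpy as np,cv2
from plant import vision
def cam(c):
    i=vision.camera_info(c); return np.array(i["camera_matrix"]),np.array(i["camera_from_world"])
def world(c,u,v,z):  # z depth
    K,T=cam(c); p=np.stack([(u-K[0,2])/K[0,0]*z,(v-K[1,2])/K[1,1]*z,z],-1)
    return (p-T[:3,3])@T[:3,:3]
def cloud(c,d):
    v,u=np.mgrid[0:d.shape[0],0:d.shape[1]]; return world(c,u,v,d)
def proj(c,P):
    K,T=cam(c); q=np.atleast_2d(P)@T[:3,:3].T+T[:3,3]; q=q@K.T; return q[:,:2]/q[:,2:]
def onplane(c,u,v,h):
    K,T=cam(c); r=np.array([(u-K[0,2])/K[0,0],(v-K[1,2])/K[1,1],1])@T[:3,:3]; o=-T[:3,3]@T[:3,:3]
    return o+r*(h-o[2])/r[2]
E
python3 - <<'E'
import cv2
for c,(x,y,w,h) in dict(scene=(310,20,140,160),top=(360,130,120,120)).items():
    im=cv2.imread(f"pics/{c}0.png")[y:y+h,x:x+w]
    s=600//h; cv2.imwrite(f"pics/{c}0c.png",cv2.resize(im,None,fx=s,fy=s,interpolation=2))
im=cv2.imread("pics/top0.png")[195:275,195:295];cv2.imwrite("pics/top0p.png",cv2.resize(im,None,fx=7,fy=7,interpolation=2))
E
```

```text
(no output)
```

View pics/scene0c.png

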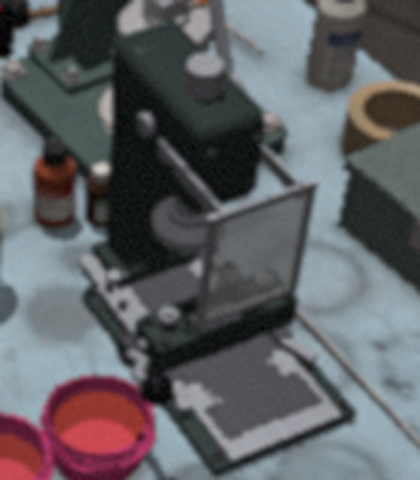

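View pics/top0c.png

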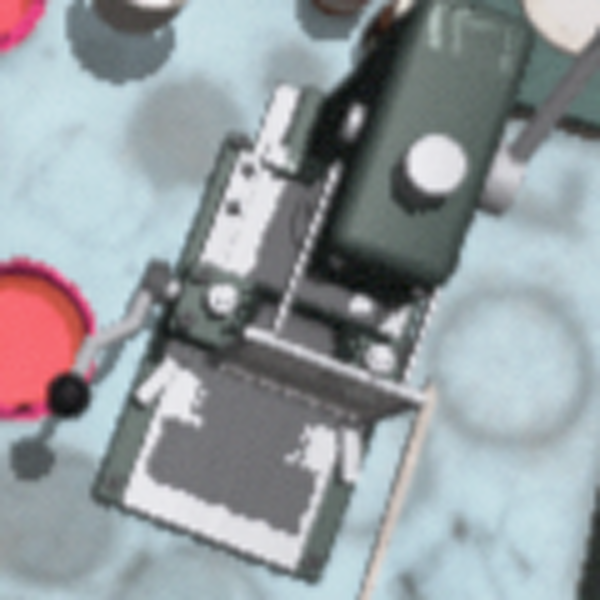

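View pics/top0p.png

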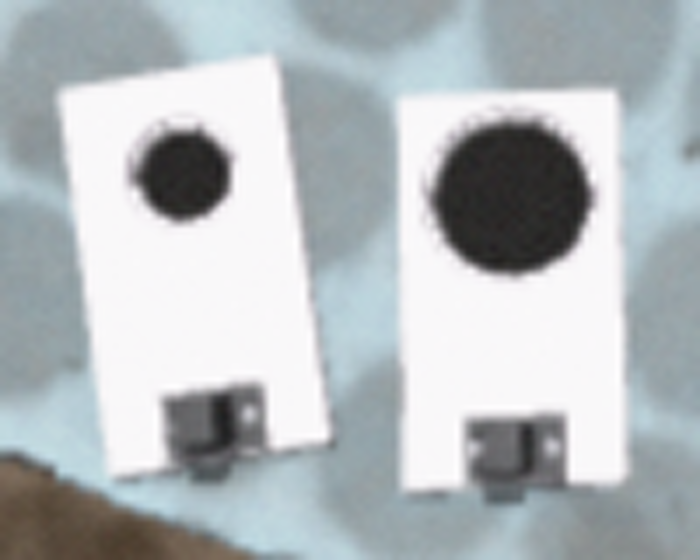

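```bash
cat > m.py <<'E'
from h import *
f=lambda c,u,v,h:np.round(onplane(c,u,v,h)*1000,1)
T=lambda x,y:(360+x/5,130+y/5)
for n,p,h in [("footL",(97,497),.008),("footR",(318,580),.008),("bedL",(123,503),.014),("bedR",(300,572),.014),("guardL",(245,330),.212),("guardR",(432,395),.212)]:
    print(n,f("top",*T(*p),h))
S=lambda x,y:(310+x/3,20+y/3)
for n,p,h in [("bedL",(225,462),.014),("bedR",(340,408),.014),("guardTL",(208,218),.212),("guardTR",(313,185),.212),("guardBL",(200,322),.092),("guardBR",(298,298),.092)]:
    print("s",n,f("scene",*S(*p),h))
P=lambda x,y:(195+x/7,195+y/7)
w=[f("top",*P(*p),.010) for p in [(398,97),(618,90),(628,485),(402,491)]]
print("wide",w,np.mean(w,0)); 
print("pocket",f("top",*P(512,197),.010), "handletop",f("top",*P(500,448),.052))
w=[f("top",*P(*p),.010) for p in [(58,92),(275,57),(330,440),(110,478)]];print("small",w,np.mean(w,0))
for c in("top","scene"):
    d=np.load(f"pics/{c}0d.npy");X=cloud(c,d)
    for n,(cx,cy) in dict(scene=[("wide",(297,270)),("knob",(362,149)),("bed",(390,155)),("tbl",(340,240))],top=[("wide",(268,245)),("knob",(373.6,209)),("bed",(405,222)),("tbl",(290,215))])[c] if 0 else {"scene":[("wide",(300,275)),("knob",(361.5,149)),("bed",(395,150))],"top":[("wide",(268,245)),("knob",(373.6,209)),("bed",(405,222))]}[c]:
        print(c,n,np.round(X[int(cy),int(cx)]*1000,1))
E
python3 m.py
```

```text
footL [ 512.2 -150.6    8. ]
footR [ 460.3 -283.1    8. ]
bedL [ 508.  -165.4   14. ]
bedR [ 465.1 -271.    14. ]
guardL [ 584.3 -201.2  212. ]
guardR [ 549.5 -295.6  212. ]
s bedL [ 510.2 -156.4   14. ]
s bedR [ 469.9 -271.5   14. ]
s guardTL [ 583.6 -200.2  212. ]
s guardTR [ 544.  -285.6  212. ]
s guardBL [ 584.7 -209.1   92. ]
s guardBR [ 538.4 -286.9   92. ]
wide [array([579.8, 238.8,  10. ]), array([581.7, 142.4,  10. ]), array([410.3, 138. ,  10. ]), array([408.9, 235.4,  10. ])] [495.175 188.65   10.   ]
pocket [535.3 188.6  10. ] handletop [427.  187.4  52. ]
small [array([583.8, 388. ,  10. ]), array([598.1, 293. ,  10. ]), array([431.1, 266.7,  10. ]), array([415.9, 361.3,  10. ])] [507.225 327.25   10.   ]
top wide [468.8 188.5  11.7]
top knob [ 563.9 -120.7  106.4]
top bed [ 533.3 -228.    15.4]
scene wide [483.  194.2  12.1]
scene knob [ 561.4 -113.3  107.3]
scene bed [ 538.5 -239.7   14.7]
```

```bash
cat > fit.py <<'E'
from h import *
from scipy.optimize import least_squares
T=lambda x,y:(360+x/5,130+y/5)
S=lambda x,y:(310+x/3,20+y/3)
def model(p):
    x,y,a,wf,wb,q,zf=p
    c,s=np.cos(a),np.sin(a)
    M=lambda X:np.array([x+c*X[0]-s*X[1],y+s*X[0]+c*X[1],X[2]])
    k=M([-.030+.105*np.sin(.611-q),.115,.0425+.105*np.cos(.611-q)])
    return dict(footL=M([-.16,wf,zf]),footR=M([-.16,-wf,zf]),bedL=M([-.158,wb,.014]),bedR=M([-.158,-wb,.014]),
     gTL=M([-.076,.05,.212]),gTR=M([-.076,-.05,.212]),gBL=M([-.076,.05,.092]),gBR=M([-.076,-.05,.092]),knob=k)
obs=[("top","footL",T(97,497)),("top","footR",T(318,580)),("top","bedL",T(123,503)),("top","bedR",T(298,572)),("top","gTL",T(245,330)),("top","gTR",T(432,398)),("top","knob",T(69,396)),
("scene","bedL",S(225,462)),("scene","bedR",S(342,410)),("scene","gTL",S(208,218)),("scene","gTR",S(313,185)),("scene","gBL",S(200,322)),("scene","gBR",S(298,298)),("scene","knob",S(155,388)),("scene","footL",S(218,473)),("scene","footR",S(354,413))]
def res(p):
    m=model(p); return np.concatenate([proj(c,m[n])[0]-np.array(o) for c,n,o in obs])
r=least_squares(res,[.63,-.27,-.37,.07,.06,1.6,.008],loss="soft_l1")
print(np.round(r.x,4),np.degrees(r.x[2]))
for (c,n,o),e in zip(obs,res(r.x).reshape(-1,2)): print(c,n,e.round(1))
print(model(r.x)["knob"])
J=r.jac; print("sd",np.sqrt(np.diag(np.linalg.pinv(J.T@J))).round(4))
E
python3 fit.py
```

```text
[ 0.635  -0.2755 -0.3802  0.0711  0.0583  1.6612  0.0048] -21.786025288626867
top footL [-0.3 -0.1]
top footR [-0.6  0.1]
top bedL [-0.9 -0.6]
top bedR [ 0.4 -0.5]
top gTL [-0.1  0.5]
top gTR [-0.6  0.8]
top knob [-0.2 -0.2]
scene bedL [ 1.6 -1.4]
scene bedR [0.3 0.1]
scene gTL [ 0.4 -0. ]
scene gTR [ 1.3 -2. ]
scene gBL [-1.4  2.1]
scene gBR [-0.9 -2.7]
scene knob [ 0.4 -0. ]
scene footL [-0.3 -0.5]
scene footR [0.1 0.2]
[ 0.56522252 -0.12380354  0.09472888]
sd [0.0012 0.0018 0.0133 0.0016 0.002  0.0274 0.0034]
```

```bash
cat > ov.py <<'E'
import sys
from h import *
x,y,a=float(sys.argv[1]),float(sys.argv[2]),np.radians(float(sys.argv[3]))
c_,s_=np.cos(a),np.sin(a)
def M(X):X=np.array(X)/1000;return [x+c_*X[0]-s_*X[1],y+s_*X[0]+c_*X[1],X[2]]
L=[]
def poly(pts,col):
    for p,q in zip(pts,pts[1:]+pts[:1]): L.append((p,q,col))
poly([(-160,71,5),(-160,-71,5),(125,-71,5),(125,71,5)],(0,0,255))
poly([(-56,72,58),(-56,-72,58),(-10,-72,58),(-10,72,58)],(0,255,0))
for s in(1,-1): L.append(((-65,49.5*s,26),(70,49.5*s,26),(255,0,0))); L.append(((-96,60.5*s,23),(-65,49.5*s,23),(255,255,0)))
poly([(-76,50,92),(-76,-50,92),(-76,-50,212),(-76,50,212)],(255,0,255))
for c,(x0,y0,w,h) in dict(scene=(310,20,140,160),top=(360,130,120,120)).items():
    im=cv2.imread(f"pics/{c}0.png")[y0:y0+h,x0:x0+w];k=600//h;im=cv2.resize(im,None,fx=k,fy=k,interpolation=2)
    for p,q,col in L:
        A=[(tuple(((proj(c,M(z))[0]+.5-[x0,y0])*k).astype(int).tolist())) for z in(p,q)]
        cv2.line(im,*A,col,1)
    cv2.imwrite(f"pics/{c}{sys.argv[4]}.png",im)
E
python3 ov.py .635 -.2755 -21.8 ov1
python3 - <<'E'
import cv2,numpy as np
a=cv2.imread("pics/topov1.png");b=cv2.imread("pics/sceneov1.png")[:, 60:380][90:480]
b=cv2.resize(b,None,fx=.6,fy=.6) if 0 else b
o=np.zeros((600,800,3),np.uint8);o[:,:480]=a[:,60:540];o[:390,480:]=b;cv2.imwrite("pics/ov1.png",o)
E
```

```text
(no output)
```

View pics/ov1.png

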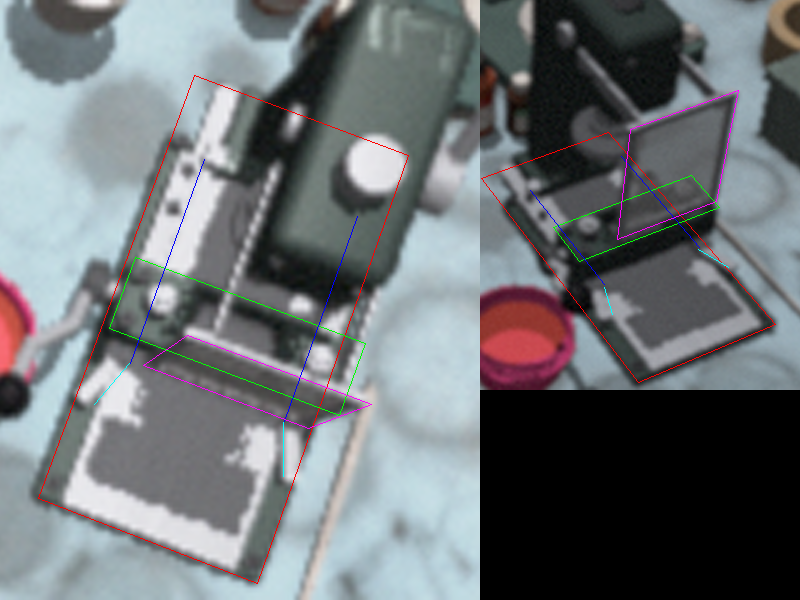

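The overlay agrees with the pictures: the foot edges, the inner faces of the cheeks and the guard all line up. That puts the press at about (0.635, -0.2755) with yaw -21.8°. The wide plate is at (0.495, 0.1885) with yaw about 1.3°. I'll write a planning helper that prints tool-axis deltas.

```bash
cat > plan.py <<'E'
"""plan.py frame x y z tilt jawyaw N [tiltaxis]; frame w|p (press, mm). orientation: tool z = tilted 'tilt' deg, wrist leaning to -X of heading;
 tool x = horizontal. args: frame x y z heading tilt mode N   heading in world deg of lean axis; mode y: jaws along heading's y; x: jaws along heading's x(tilt 0)"""
import sys,numpy as np
from scipy.spatial.transform import Rotation as Ro
from plant import ctrl
PX,PY,PA=.635,-.2755,-21.8
def p2w(X): 
    a=np.radians(PA);c,s=np.cos(a),np.sin(a);return np.array([PX+c*X[0]-s*X[1],PY+s*X[0]+c*X[1],X[2]])
def w2p(W):
    a=np.radians(PA);c,s=np.cos(a),np.sin(a);d=np.array(W)-[PX,PY,0];return np.array([c*d[0]+s*d[1],-s*d[0]+c*d[1],d[2]])
def targetR(head,tilt,mode,flip):
    h=np.radians(head);t=np.radians(tilt)
    ex=np.array([np.cos(h),np.sin(h),0]);ey=np.array([-np.sin(h),np.cos(h),0]);ez=np.array([0,0,1])
    z=np.sin(t)*ex-np.cos(t)*ez
    x=ey if mode=="y" else np.cos(t)*ex+np.sin(t)*ez
    if flip: x=-x
    return np.stack([x,np.cross(z,x),z],1)
if __name__=="__main__":
    f=sys.argv[1];X=np.array(list(map(float,sys.argv[2:5])))/1000;head,tilt=map(float,sys.argv[5:7]);mode=sys.argv[7];N=int(sys.argv[8])
    if f=="p": X=p2w(X); head+=PA
    o=ctrl.get_obs();R0=Ro.from_euler("xyz",o["orientation"],degrees=True);p0=np.array(o["tool_pos"])
    c=[(R0.inv()*Ro.from_matrix(targetR(head,tilt,mode,fl))).as_rotvec() for fl in(0,1)]
    w=min(c,key=np.linalg.norm)
    print("t",o["clock"].__round__(2),"J",np.round(o["joint_pos"],1),"target",X.round(4),"TCPpress",(w2p(p0)*1000).round(1),"F",np.round(o["force"],1),"open",round(o["opening"],4))
    print("rot deg",np.degrees(w).round(1),"d world mm",((X-p0)*1000).round(1))
    for k in range(N):
        R=R0*Ro.from_rotvec(w*k/N); d=R.inv().apply((X-p0)/N)/.04
        print(*(w/N/.1).round(2),*d.round(2))
E
python3 plan.py w 380 -250 187 -21.8 0 x 10
```

```text
t 0.6 J [-48.3  20.5   0.7   0.  -70.1 -16.5] target [ 0.38  -0.25   0.187] TCPpress [-198.3 -440.4  186.8] F [0.1 0.2 0.2] open 0.0876
rot deg [ -0.   0. -43.] d world mm [9.270e+01 3.608e+02 2.000e-01]
-0.0 0.0 -0.75 0.72 0.59 -0.0
-0.0 0.0 -0.75 0.67 0.65 -0.0
-0.0 0.0 -0.75 0.62 0.69 -0.0
-0.0 0.0 -0.75 0.57 0.74 -0.0
-0.0 0.0 -0.75 0.51 0.78 -0.0
-0.0 0.0 -0.75 0.45 0.82 -0.0
-0.0 0.0 -0.75 0.39 0.85 -0.0
-0.0 0.0 -0.75 0.32 0.87 -0.0
-0.0 0.0 -0.75 0.26 0.9 -0.0
-0.0 0.0 -0.75 0.19 0.91 -0.0
```

```bash
python3 -m jog '0 0 -0.75 0.72 0.59 0 -1; 0 0 -0.75 0.67 0.65 0 -1; 0 0 -0.75 0.62 0.69 0 -1; 0 0 -0.75 0.57 0.74 0 -1; 0 0 -0.75 0.51 0.78 0 -1; 0 0 -0.75 0.45 0.82 0 -1; 0 0 -0.75 0.39 0.85 0 -1; 0 0 -0.75 0.32 0.87 0 -1'; python3 plan.py p -170 115 140 0 0 x 8
```

```text
clock: 1.6
tool_pos: [0.3618, -0.3208, 0.187]
orientation: [180.0, 0.0, 149.7]
force: [1.5, 0.1, -0.4]
opening: 0.0129
t 1.6 J [-18.2   2.2 -22.7   0.  -65.1 -12.1] target [ 0.5199 -0.1056  0.14  ] TCPpress [-236.8 -143.5  187. ] F [ 1.5  0.1 -0.4] open 0.0129
rot deg [ 0.   0.  -8.5] d world mm [158.1 215.2 -47. ]
0.0 0.0 -0.19 -0.09 0.83 0.15
0.0 0.0 -0.19 -0.1 0.83 0.15
0.0 0.0 -0.19 -0.12 0.83 0.15
0.0 0.0 -0.19 -0.13 0.82 0.15
0.0 0.0 -0.19 -0.15 0.82 0.15
0.0 0.0 -0.19 -0.16 0.82 0.15
0.0 0.0 -0.19 -0.18 0.82 0.15
0.0 0.0 -0.19 -0.19 0.81 0.15
```

```bash
python3 -m jog '0 0 -0.19 0 0.83 0.1 -1; 0 0 -0.19 0 0.83 0.1 -1; 0 0 -0.19 0 0.83 0.1 -1; 0 0 -0.19 -0.05 0.83 0.15 -1; 0 0 -0.19 -0.05 0.82 0.15 -1; 0 0 -0.19 -0.05 0.82 0.15 -1; 0 0 -0.19 -0.05 0.82 0.15 -1; 0 0 -0.19 -0.1 0.75 0.15 -1'; python3 plan.py p -175 115 75 0 0 x 3
```

```text
clock: 2.6
tool_pos: [0.4901, -0.0926, 0.1449]
orientation: [180.0, 0.0, 158.3]
force: [0.1, 0.5, -0.4]
opening: 0.0001
t 2.6 J [ 11.9   5.8 -24.7   0.  -59.6 -33.6] target [ 0.5152 -0.1037  0.075 ] TCPpress [-202.4  116.   144.9] F [ 0.1  0.5 -0.4] open 0.0001
rot deg [0.  0.  0.1] d world mm [ 25.1 -11.1 -69.9]
0.0 0.0 0.01 -0.23 -0.01 0.58
0.0 0.0 0.01 -0.23 -0.01 0.58
0.0 0.0 0.01 -0.23 -0.01 0.58
```

```bash
python3 -m jog '0 0 0 -0.23 0 0.58 -1; 0 0 0 -0.23 0 0.58 -1; 0 0 0 -0.23 0 0.5 -1; 0 0 0 -0.4 0 0 -1; 0 0 0 -0.5 0 -0.4 -1; 0 0 0 -0.5 0 -0.4 -1; 0 0 0 -0.4 0 -0.3 -1; 0 0 0 0 0 0 -1'; python3 plan.py p -53 115 130 0 0 x 4
python3 - <<'E'
from plant import vision
import cv2
im,d=vision.snapshot("scene");cv2.imwrite("pics/s1.png",cv2.resize(im[40:240,240:480,::-1],None,fx=3,fy=3))
E
```

```text
clock: 3.6
tool_pos: [0.5844, -0.1312, 0.1242]
orientation: [179.9, 0.2, 158.3]
force: [-0.2, 0.3, -0.3]
opening: 0.0007
t 3.6 J [  6.   16.  -14.4   0.  -59.4 -27.8] target [ 0.6285 -0.149   0.13  ] TCPpress [-100.6  115.2  124.2] F [-0.2  0.3 -0.3] open 0.0007
rot deg [0.1 0.2 0.1] d world mm [ 44.1 -17.8   5.8]
0.0 0.01 0.0 -0.3 -0.0 -0.04
0.0 0.01 0.0 -0.3 -0.0 -0.04
0.0 0.01 0.0 -0.3 -0.0 -0.04
0.0 0.01 0.0 -0.3 -0.0 -0.04
```

View pics/s1.png

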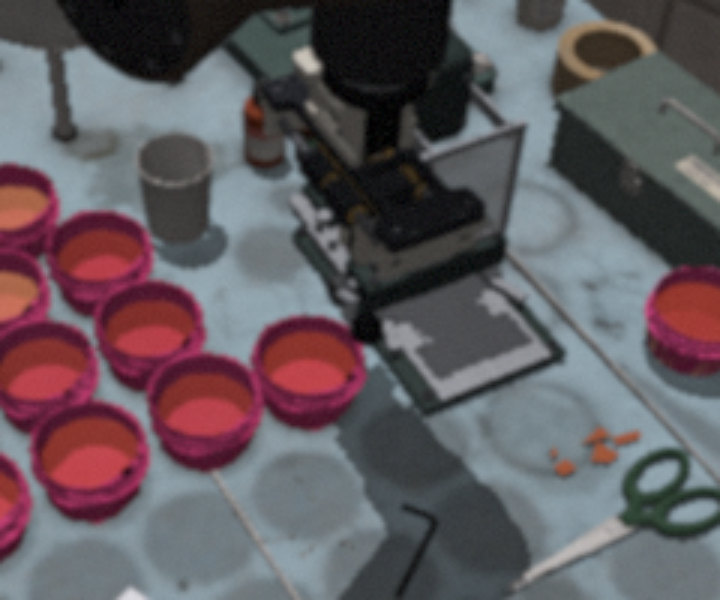

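Run:
```python
from h import *
from plan import *
o=ctrl.get_obs()
print(proj("scene",o["tool_pos"]),proj("top",o["tool_pos"]))
q=proj("scene",o["tool_pos"])[0]; print((q-[240,40])*3)
im,d=vision.snapshot("top");cv2.imwrite("pics/t1.png",cv2.resize(im[130:270,330:480,::-1],None,fx=4,fy=4))
print((proj("top",o["tool_pos"])[0]-[330,130])*4)
```

```text
[[358.83445846 136.04121659]] [[377.1976471  201.46848555]]
[356.50337538 288.12364976]
[188.79058839 285.8739422 ]
```

View pics/t1.png

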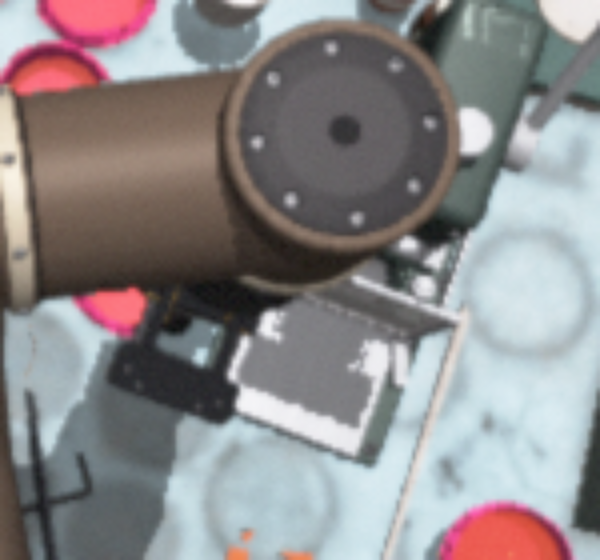

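The finger passed over the knob, which hasn't moved: it is still at (362,148) in scene. The closed fingertips must be thinner than I assumed. I'll back off, go lower and push level first.

```bash
python3 -m jog '0 0 0 0.8 0 0 -1; 0 0 0 0.9 0 0.1 -1; 0 0 0 0.2 0 0.7 -1; 0 0 0 0 0 0.7 -1; 0 0 0 -0.4 0 0 -1; 0 0 0 -0.5 0 0 -1; 0 0 0 -0.3 0 0 -1; 0 0 0 -0.3 0 -0.2 -1'; python3 plan.py p -53 115 130 0 0 x 4
python3 - <<'E'
from plant import vision
import cv2
im,d=vision.snapshot("scene");cv2.imwrite("pics/s2.png",cv2.resize(im[40:240,240:480,::-1],None,fx=3,fy=3))
E
```

```text
clock: 4.7
tool_pos: [0.5512, -0.1177, 0.0681]
orientation: [-179.9, -1.8, 158.1]
force: [-61.3, 60.5, 54.1]
opening: 0.0002
t 4.7 J [  7.2  17.4 -20.5  -1.  -53.7 -28.5] target [ 0.6285 -0.149   0.13  ] TCPpress [-136.4  115.4   68.1] F [-61.3  60.5  54.1] open 0.0002
rot deg [-0.1 -1.8 -0.1] d world mm [ 77.3 -31.4  61.9]
-0.0 -0.08 -0.0 -0.51 -0.0 -0.4
-0.0 -0.08 -0.0 -0.51 -0.0 -0.4
-0.0 -0.08 -0.0 -0.52 -0.0 -0.39
-0.0 -0.08 -0.0 -0.52 -0.0 -0.39
```

View pics/s2.png

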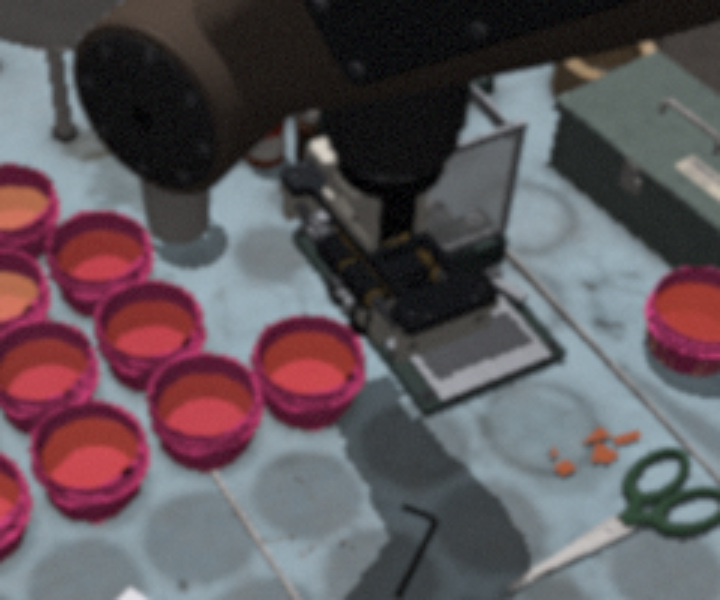

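I pushed too much along the rod. The contact force points at the pivot and friction locks it. I'll release that and then push along the tangent, up and back.

```bash
python3 -m jog '0 0 0 0.5 0 0 -1; 0 0 0 0.15 0 0 -1'; python3 plan.py p -125 115 100 0 0 x 1
python3 - <<'E'
from plant import vision
import cv2
im,d=vision.snapshot("scene");cv2.imwrite("pics/s3.png",cv2.resize(im[90:190,300:430,::-1],None,fx=6,fy=6,interpolation=2))
E
```

```text
clock: 5.0
tool_pos: [0.5437, -0.1148, 0.0719]
orientation: [180.0, 0.1, 158.3]
force: [-0.3, -0.2, 0.1]
opening: 0.0005
t 5.0 J [  8.3  15.3 -23.3   0.  -51.3 -30. ] target [ 0.5616 -0.1223  0.1   ] TCPpress [-144.4  115.3   71.9] F [-0.3 -0.2  0.1] open 0.0005
rot deg [0.  0.1 0.1] d world mm [17.9 -7.5 28.1]
0.01 0.02 0.03 -0.49 -0.01 -0.7
```

View pics/s3.png

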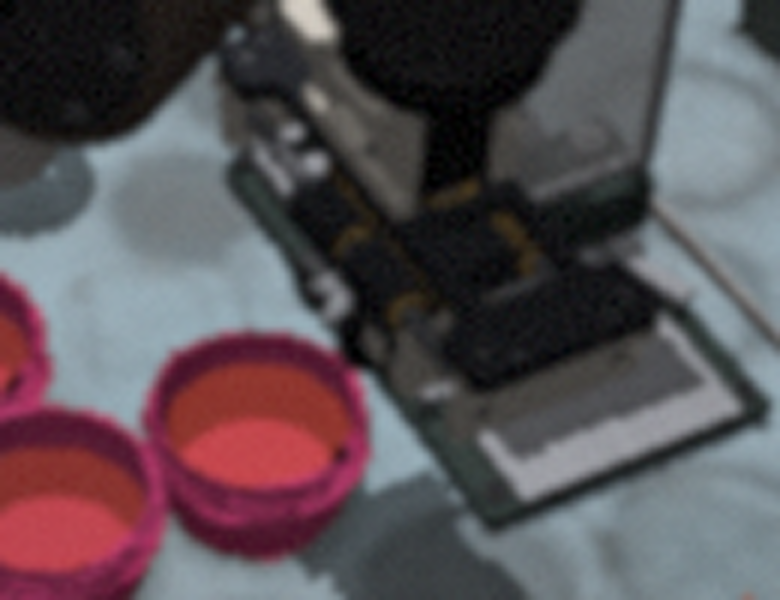

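```bash
python3 -m jog '0 0 0 -0.15 0 -0.05 -1; 0 0 0 -0.24 0 -0.37 -1; 0 0 0 -0.27 0 -0.3 -1; 0 0 0 0 0 0 -1'; python3 plan.py p -76 115 123 0 0 x 1
python3 - <<'E'
from plant import vision
import cv2
im,d=vision.snapshot("scene");cv2.imwrite("pics/s4.png",cv2.resize(im[90:190,300:430,::-1],None,fx=6,fy=6,interpolation=2))
E
```

```text
clock: 5.55
tool_pos: [0.5697, -0.1256, 0.0998]
orientation: [180.0, 0.1, 158.2]
force: [-1.3, -0.6, -0.6]
opening: 0.0004
t 5.55 J [  6.8  16.  -18.    0.  -55.9 -28.6] target [ 0.6071 -0.1405  0.123 ] TCPpress [-116.3  115.    99.8] F [-1.3 -0.6 -0.6] open 0.0004
rot deg [0.  0.1 0. ] d world mm [ 37.4 -14.9  23.2]
0.0 0.02 0.01 -1.01 0.0 -0.58
```

View pics/s4.png

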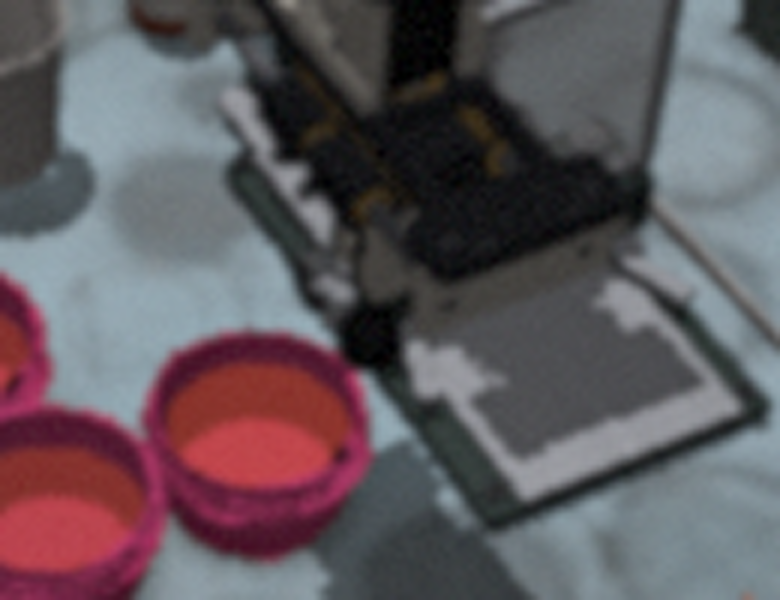

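Run:
```python
from h import *
from plan import *
o=ctrl.get_obs()
f=lambda P:((proj("scene",P)[0]-[300,90])*6).round()
print("tcp",f(o["tool_pos"]))
for q in (1.75,1.7,1.66,1.6,1.5,1.4): 
    k=p2w([-.03+.105*np.sin(.611-q),.115,.0425+.105*np.cos(.611-q)]); print(q,f(k),k.round(3), proj("top",k))
im,d=vision.snapshot("top");cv2.imwrite("pics/t4.png",cv2.resize(im[160:240,340:440,::-1],None,fx=7,fy=7,interpolation=2))
print((proj("top",o["tool_pos"])[0]-[340,160])*7)
ds=np.array(vision.snapshot("scene")[1]); X=cloud("scene",ds)
for u,v in((362,145),(361,146),(363,145),(364,133),(362,134)): print(u,v,(w2p(X[v,u])*1000).round())
```

```text
tcp [369. 343.]
1.75 [376. 377.] [ 0.561 -0.122  0.086] [[372.71063496 210.67183817]]
1.7 [374. 365.] [ 0.563 -0.123  0.091] [[373.18726117 209.73938178]]
1.66 [372. 356.] [ 0.565 -0.124  0.095] [[373.58780704 208.93733156]]
1.6 [369. 341.] [ 0.568 -0.125  0.1  ] [[374.21930364 207.64325811]]
1.5 [363. 317.] [ 0.574 -0.127  0.109] [[375.3480448  205.25422681]]
1.4 [355. 292.] [ 0.581 -0.13   0.116] [[376.56193436 202.59495215]]
[239.91281411 333.71459749]
362 145 [-126.  120.  118.]
361 146 [-124.  121.  112.]
363 145 [-125.  116.  114.]
364 133 [-139.  126.  173.]
362 134 [-133.  128.  165.]
```

View pics/t4.png

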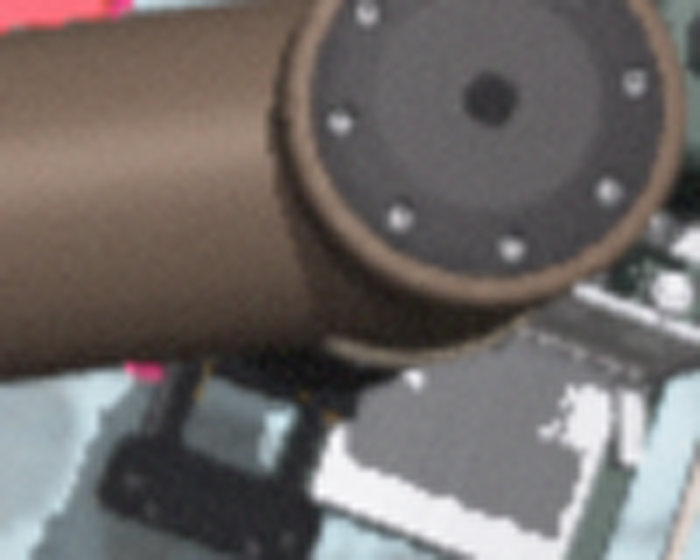

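The dark blob at (372,330) is the fingertip hiding the knob, and the 1.5 N force fits a free push. I'll continue along the arc.

```bash
python3 -m jog '0 0 0 -0.32 0 -0.22 -1; 0 0 0 -0.34 0 -0.18 -1; 0 0 0 -0.36 0 -0.12 -1; 0 0 0 0 0 0 -1'; python3 plan.py p -36 115 125 0 0 x 1
python3 - <<'E'
from plant import vision
import cv2
im,d=vision.snapshot("scene");cv2.imwrite("pics/s5.png",cv2.resize(im[90:190,300:430,::-1],None,fx=6,fy=6,interpolation=2))
E
```

```text
clock: 6.2
tool_pos: [0.6057, -0.1401, 0.1194]
orientation: [-180.0, -0.0, 158.3]
force: [-0.2, -0.5, -0.6]
opening: 0.0006
t 6.2 J [  4.9  18.4 -11.6   0.  -60.  -26.7] target [ 0.6443 -0.1554  0.125 ] TCPpress [-77.5 114.9 119.4] F [-0.2 -0.5 -0.6] open 0.0006
rot deg [-0.  -0.   0.1] d world mm [ 38.6 -15.3   5.6]
-0.0 -0.0 0.01 -1.04 0.0 -0.14
```

View pics/s5.png

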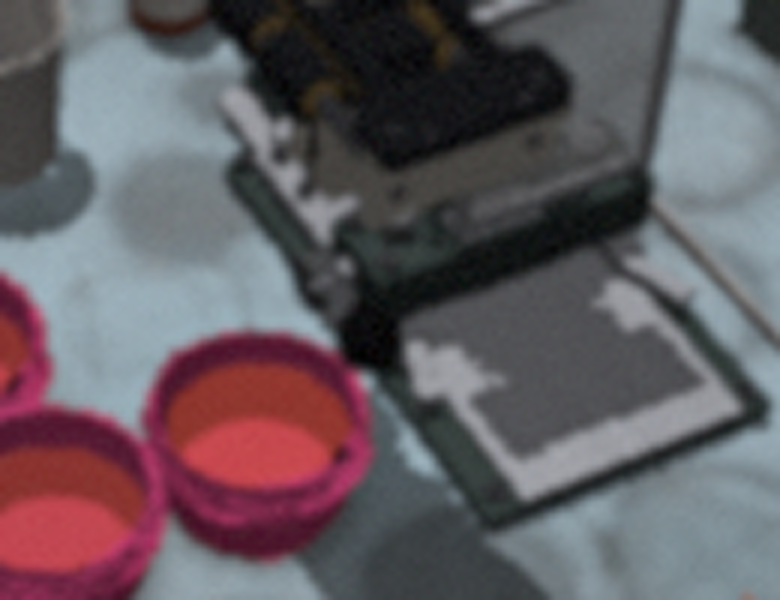

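Run:
```python
from h import *
from plan import *
im,d=vision.snapshot("scene");X=cloud("scene",d);hsv=cv2.cvtColor(im,cv2.COLOR_RGB2GRAY)
print(nets.boxes_of("lever_knob","scene")[:2])
T=cam("scene")[1];cc=-T[:3,:3].T@T[:3,3];print("cam press",w2p(cc))
pts=[]
for v in range(138,156):
  for u in range(352,372):
    if hsv[v,u]<45: P=w2p(X[v,u])*1000; pts.append([u,v,*P.round()])
pts=np.array(pts);print(len(pts),pts[:,:2].min(0),pts[:,:2].max(0));
for r in pts[::6]: print(r.astype(int).tolist())
P=pts[:,2:5]/1000;P=P[(P[:,1]>.08)&(P[:,2]>.06)]
from scipy.optimize import least_squares
s=least_squares(lambda c:np.linalg.norm(P-c,axis=1)-.014,P.mean(0)-[0,0,.01],loss="soft_l1",f_scale=.002)
print("centre",s.x.round(4),len(P))
imt,dt=vision.snapshot("top");cv2.imwrite("pics/t5.png",cv2.resize(imt[160:240,340:440,::-1],None,fx=7,fy=7,interpolation=2))
print(proj("scene",p2w(s.x)),proj("top",p2w(s.x)),(proj("top",p2w(s.x))[0]-[340,160])*7, "tcp",(proj("top",ctrl.get_obs()["tool_pos"])[0]-[340,160])*7)
```

```text
Traceback (most recent call last):
NameError: name 'nets' is not defined
```

```bash
cat > knob.py <<'E'
from h import *
from plan import *
from plant import nets
from scipy.optimize import least_squares
im,d=vision.snapshot("scene");X=cloud("scene",d);hsv=cv2.cvtColor(im,cv2.COLOR_RGB2GRAY)
print([(w2p(b["location"])*1000).round().tolist()+[b["score"]] for b in nets.boxes_of("lever_knob","scene")[:2]])
pts=[]
for v in range(138,156):
  for u in range(352,372):
    if hsv[v,u]<45: P=w2p(X[v,u])*1000; pts.append([u,v,*P.round()])
pts=np.array(pts);print(len(pts))
P=pts[:,2:5]/1000;P=P[(P[:,1]>.08)&(P[:,2]>.06)]
s=least_squares(lambda c:np.linalg.norm(P-c,axis=1)-.014,P.mean(0)-[0,0,.01],loss="soft_l1",f_scale=.002)
print("centre",s.x.round(4),len(P))
imt,dt=vision.snapshot("top");cv2.imwrite("pics/t5.png",cv2.resize(imt[160:240,340:440,::-1],None,fx=7,fy=7,interpolation=2))
print(proj("scene",p2w(s.x)),(proj("top",p2w(s.x))[0]-[340,160])*7, "tcp",(proj("top",ctrl.get_obs()["tool_pos"])[0]-[340,160])*7)
cv2.imwrite("pics/s6.png",cv2.resize(im[90:190,300:430,::-1],None,fx=6,fy=6,interpolation=2))
print("tcp",(proj("scene",ctrl.get_obs()["tool_pos"])[0]-[300,90])*6)
E
python3 knob.py
```

```text
[]
161
centre [-0.1286  0.1217  0.1196] 95
[[361.92012297 145.27087167]] [220.39441706 347.1342898 ] tcp [279.65778435 237.09517546]
tcp [323.42962981 244.8850225 ]
```

View pics/t5.png

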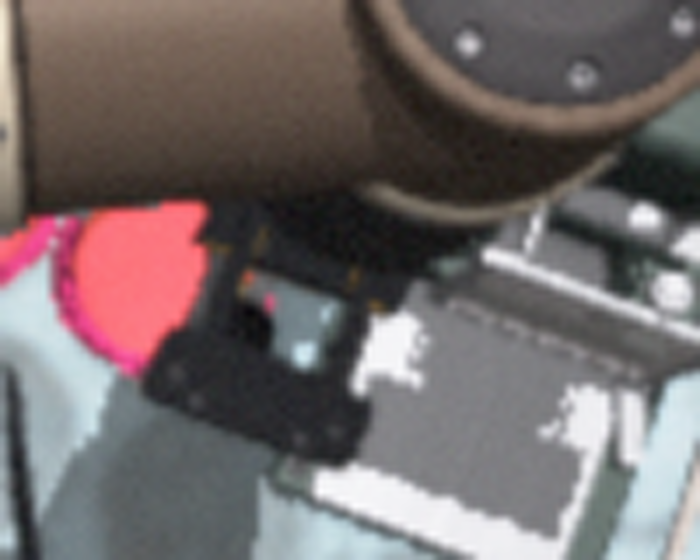

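Run:
```python
from h import *
from plant import ctrl
im,d=vision.snapshot("scene")
a=im[60:180,290:430,::-1].copy()
a=cv2.resize(cv2.convertScaleAbs(a,alpha=2.2,beta=10),None,fx=5,fy=5,interpolation=2)
cv2.imwrite("pics/s7.png",a)
print((proj("scene",ctrl.get_obs()["tool_pos"])[0]-[290,60])*5)
```

```text
[319.29545667 353.69009913]
```

View pics/s7.png

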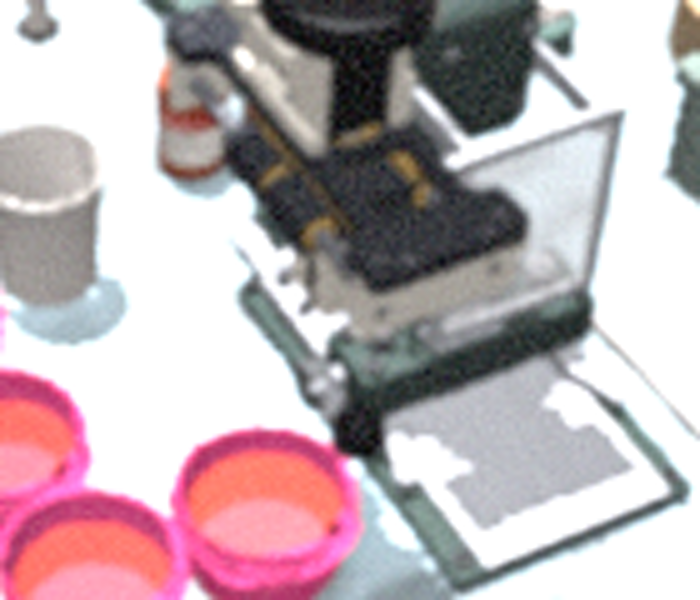

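Run:
```python
from h import *
from plan import *
f=lambda *P:((proj("scene",p2w(np.array(P)/1000))[0]-[290,60])*5).round()
g=lambda *P:((proj("top",p2w(np.array(P)/1000))[0]-[340,160])*7).round()
for P in [(-173,154,185),(-173,76,185),(19,154,185),(19,76,185),(-116,154,185),(-116,76,185),(-77,115,119),(-77,115,185),(-30,115,148),(-112,115,108),(-30,90,42)]: print(P,f(*P),g(*P))
print(ctrl.get_obs())
```

```text
(-173, 154, 185) [356. 416.] [119. 406.]
(-173, 76, 185) [507. 357.] [314. 481.]
(19, 154, 185) [155. 156.] [295. -60.]
(19, 76, 185) [297. 107.] [487.  12.]
(-116, 154, 185) [293. 333.] [172. 266.]
(-116, 76, 185) [440. 278.] [366. 340.]
(-77, 115, 119) [318. 353.] [280. 234.]
(-77, 115, 185) [325. 253.] [304. 207.]
(-30, 115, 148) [273. 250.] [332. 112.]
(-112, 115, 108) [353. 416.] [247. 318.]
(-30, 90, 42) [308. 384.] [348. 181.]
{'clock': 6.5, 'joint_pos': array([ 4.98571534e+00,  1.83555430e+01, -1.16955627e+01, -5.40901488e-03,
       -5.99719440e+01, -2.66914577e+01]), 'qvel': array([-0.1037134 , -0.03270424,  0.34679605,  0.06466866,  0.0174571 ,
        0.03782494]), 'tau': array([-3.39126284e-02, -5.27432549e+01,  2.69179112e+01,  6.42847404e+00,
       -2.60153647e-03, -2.58250911e-03]), 'tool_pos': array([ 0.60498821, -0.13971654,  0.11977632]), 'orientation': array([-1.79993829e+02, -2.26966110e-02,  1.58291549e+02]), 'force': array([0.64788483, 0.27675719, 0.23365256]), 'moment': array([0.01775917, 0.09666706, 0.02028091]), 'opening': 0.0005261576169474672}
```

Run:
```python
from h import *
from plan import *
for c in ("scene","top"):
    d=vision.snapshot(c)[1];X=cloud(c,d)
    a=np.radians(PA);e=X-[PX,PY,0];P=np.stack([np.cos(a)*e[...,0]+np.sin(a)*e[...,1],-np.sin(a)*e[...,0]+np.cos(a)*e[...,1],e[...,2]],-1)*1000
    m=(d>0)&(P[...,2]>65)&(abs(P[...,0]+77)<130)&(abs(P[...,1]-115)<60)
    Q=P[m]
    print(c,len(Q))
    # x-z grid summary: y range
    for zl in range(60,320,20):
        s=Q[(Q[:,2]>=zl)&(Q[:,2]<zl+20)]
        if len(s): print(zl,len(s),"x",np.percentile(s[:,0],[2,25,50,75,98]).round(),"y",np.percentile(s[:,1],[2,50,98]).round())
```

```text
scene 4276
60 26 x [-80. -68. -57. -53. -22.] y [ 55.  93. 111.]
80 18 x [-130. -118.  -90.  -84.  -75.] y [108. 117. 129.]
100 98 x [-131. -127. -123. -118. -108.] y [108. 120. 130.]
160 65 x [-97. -95. -88. -75. -66.] y [113. 125. 128.]
180 43 x [-99. -96. -92. -83. -68.] y [116. 126. 127.]
200 4 x [-96. -93. -90. -89. -89.] y [125. 127. 128.]
220 282 x [-169. -167. -144.  -75.    4.] y [ 81. 134. 155.]
240 670 x [-175. -123. -104.  -69.    4.] y [ 83. 141. 155.]
260 1114 x [-176. -161. -119.  -81.   11.] y [ 81. 131. 154.]
280 222 x [-97. -94. -92. -82. -32.] y [ 90. 125. 139.]
300 115 x [-98. -95. -93. -91. -36.] y [ 94. 135. 155.]
top 5015
80 13 x [-100.  -97.  -94.  -92.  -89.] y [111. 115. 120.]
100 34 x [-120. -116. -113. -109. -103.] y [105. 115. 124.]
120 3 x [-119. -119. -118. -118. -117.] y [115. 118. 119.]
220 24 x [-136. -113. -112. -112. -111.] y [ 90. 118. 154.]
240 190 x [-173. -117. -110. -106.  -97.] y [ 79. 126. 154.]
260 516 x [-174. -166. -156. -146. -106.] y [ 80. 117. 153.]
```

Run:
```python
from h import *
from plan import *
im,d=vision.snapshot("scene")
a=cv2.convertScaleAbs(im[95:155,335:385,::-1],alpha=2,beta=0)
cv2.imwrite("pics/s8.png",cv2.resize(a,None,fx=10,fy=10,interpolation=0))
X=cloud("scene",d)
for v in range(100,146,3): print(v,[ (u,*(w2p(X[v,u])*1000).round().astype(int).tolist()) for u in (348,351,354,357,360)])
f=lambda *P:((proj("scene",p2w(np.array(P)/1000))[0]-[335,95])*10).round()
print(f(-77,115,119),f(-77,115,160),f(-82,125,160))
```

```text
100 [(348, -103, 151, 253), (351, -104, 144, 251), (354, -108, 139, 251), (357, -124, 141, 265), (360, -131, 138, 269)]
103 [(348, -110, 155, 251), (351, -110, 148, 248), (354, -112, 141, 247), (357, -114, 135, 246), (360, -136, 141, 266)]
106 [(348, -107, 153, 239), (351, -112, 148, 241), (354, -117, 144, 244), (357, -112, 133, 235), (360, -112, 125, 232)]
109 [(348, -106, 152, 229), (351, -111, 147, 232), (354, -123, 147, 241), (357, -128, 143, 244), (360, -155, 153, 270)]
112 [(348, -65, 126, 175), (351, -79, 126, 187), (354, -92, 127, 198), (357, -137, 148, 244), (360, -158, 154, 265)]
115 [(348, -67, 127, 167), (351, -75, 124, 173), (354, -94, 128, 191), (357, -96, 121, 189), (360, -147, 146, 243)]
118 [(348, 51, 54, 25), (351, -78, 125, 167), (354, -93, 126, 180), (357, -95, 119, 178), (360, -161, 155, 251)]
121 [(348, 39, 61, 27), (351, 34, 55, 28), (354, -96, 128, 174), (357, -95, 119, 168), (360, -161, 154, 242)]
124 [(348, 33, 65, 22), (351, 23, 61, 29), (354, 21, 52, 27), (357, 27, 39, 16), (360, -163, 155, 234)]
127 [(348, 35, 63, 8), (351, 15, 65, 27), (354, 10, 59, 29), (357, -20, 68, 59), (360, -26, 63, 63)]
130 [(348, 25, 68, 8), (351, 19, 63, 11), (354, 2, 63, 26), (357, -27, 73, 56), (360, -33, 67, 60)]
133 [(348, 13, 75, 10), (351, -26, 90, 53), (354, -35, 86, 59), (357, -29, 73, 48), (360, -41, 72, 57)]
136 [(348, 13, 74, -2), (351, -37, 96, 54), (354, -44, 91, 58), (357, -36, 77, 44), (360, -44, 73, 50)]
139 [(348, 4, 80, -2), (351, -35, 94, 41), (354, -51, 95, 56), (357, -69, 98, 74), (360, -47, 74, 42)]
142 [(348, -7, 86, -1), (351, -13, 80, 1), (354, -83, 115, 85), (357, -105, 121, 109), (360, -115, 119, 117)]
145 [(348, -62, 119, 56), (351, -24, 86, 3), (354, -25, 77, 0), (357, -116, 127, 111), (360, -123, 123, 115)]
[186. 356.] [194. 234.] [168. 261.]
```

View pics/s8.png

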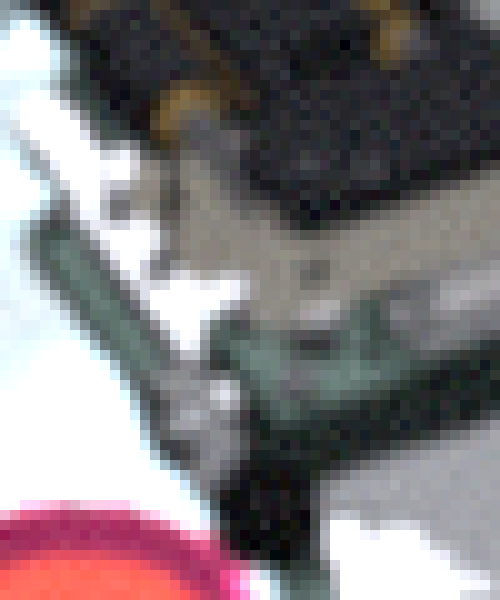

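Depth readings of the gripper body and fingertips show that the real tip sits about 37 mm higher than the reported `tool_pos`, while x and y agree. This also explains why the finger passed over the knob and why the contact force ran along the rod. I'll correct z by that amount and push again.

```bash
python3 -m jog '0 0 0 0.93 0 0 -1; 0 0 0 0.93 0 0 -1; 0 0 0 0 0 0.85 -1; 0 0 0 0 0 0.85 -1; 0 0 0 -0.26 0 0 -1; 0 0 0 -0.26 0 -0.28 -1; 0 0 0 -0.33 0 -0.25 -1; 0 0 0 -0.33 0 -0.19 -1' ; python3 plan.py p -90 115 86 0 0 x 1
python3 - <<'E'
from plant import vision
import cv2
im,d=vision.snapshot("scene");cv2.imwrite("pics/s9.png",cv2.resize(im[90:190,300:430,::-1],None,fx=6,fy=6,interpolation=2))
E
```

```text
clock: 7.65
tool_pos: [0.5806, -0.13, 0.0832]
orientation: [-180.0, -0.0, 158.3]
force: [-3.2, 2.0, 2.6]
opening: 0.0009
t 7.65 J [  6.2  18.  -17.6   0.  -54.4 -27.9] target [ 0.5941 -0.1353  0.086 ] TCPpress [-104.6  114.9   83.2] F [-3.2  2.   2.6] open 0.0009
rot deg [-0.  -0.   0.1] d world mm [13.6 -5.3  2.8]
-0.0 -0.0 0.02 -0.36 0.0 -0.07
```

View pics/s9.png

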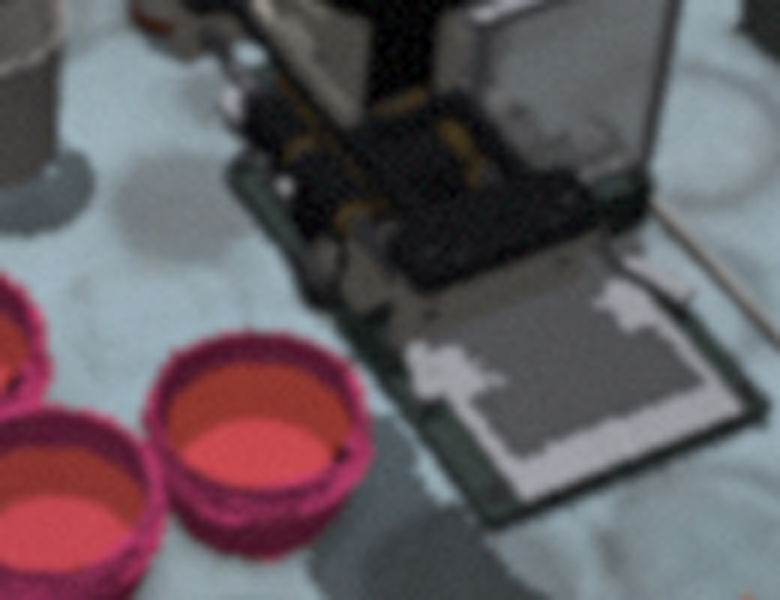

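The knob has left its old spot, so the lever is swinging now. I'll keep following the arc.

```bash
python3 -m jog '0 0 0 -0.36 0 -0.1 -1; 0 0 0 -0.38 0 -0.1 -1; 0 0 0 -0.4 0 -0.03 -1; 0 0 0 -0.4 0 0.05 -1; 0 0 0 -0.38 0 0.08 -1; 0 0 0 -0.25 0 0.1 -1; 0 0 0 0 0 0 -1' ; python3 plan.py p -90 115 86 0 0 x 1
python3 -m jog '0 0 0 1 0 0 -1; 0 0 0 1 0 -0.1 -1; 0 0 0 1 0 -0.5 -1; 0 0 0 1 0.3 -0.6 -1; 0 0 0 1 0.7 -0.2 0'
python3 - <<'E'
from plant import vision,ctrl
import cv2
print(ctrl.get_obs()["tool_pos"])
im,d=vision.snapshot("scene");cv2.imwrite("pics/s10.png",cv2.resize(im[50:200,270:450,::-1],None,fx=4,fy=4,interpolation=2))
E
```

```text
clock: 8.57
tool_pos: [0.6611, -0.1622, 0.0796]
orientation: [-180.0, -0.1, 158.3]
force: [-0.6, -0.9, 0.1]
opening: 0.0001
t 8.57 J [  2.6  25.6  -6.2  -0.  -58.3 -24.3] target [ 0.5941 -0.1353  0.086 ] TCPpress [-17.9 114.9  79.6] F [-0.6 -0.9  0.1] open 0.0001
rot deg [-0.  -0.1  0.1] d world mm [-66.9  26.9   6.4]
-0.0 -0.01 0.01 1.8 0.01 -0.16
clock: 9.2
tool_pos: [0.4893, -0.0504, 0.1383]
orientation: [179.9, 0.1, 158.2]
force: [1.5, 1.5, 1.0]
opening: 0.0061
[ 0.48925116 -0.05043371  0.13827088]
```

View pics/s10.png

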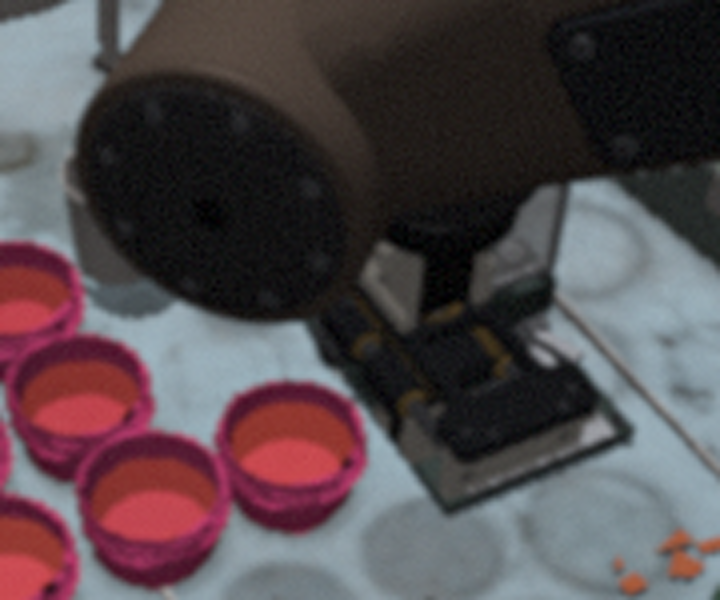

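```bash
python3 plan.py w 375 186 110 1.3 40 y 10
```

```text
t 9.25 J [ 17.5   5.  -26.3  -0.1 -58.5 -39.2] target [0.375 0.186 0.11 ] TCPpress [-222.3  156.8  138.8] F [-5.3  3.9 -1.3] open 0.0096
rot deg [-35.1 -23.3  64.1] d world mm [-111.8  233.4  -28.8]
-0.61 -0.41 1.12 0.48 0.44 0.07
-0.61 -0.41 1.12 0.52 0.38 0.08
-0.61 -0.41 1.12 0.57 0.31 0.08
-0.61 -0.41 1.12 0.6 0.24 0.07
-0.61 -0.41 1.12 0.63 0.17 0.06
-0.61 -0.41 1.12 0.64 0.1 0.04
-0.61 -0.41 1.12 0.65 0.02 0.02
-0.61 -0.41 1.12 0.65 -0.05 -0.01
-0.61 -0.41 1.12 0.64 -0.12 -0.04
-0.61 -0.41 1.12 0.62 -0.19 -0.08
```

```bash
python3 plan.py w 375 186 110 1.3 40 y 16 | tail -16
```

```text
-0.38 -0.25 0.7 0.3 0.27 0.05
-0.38 -0.25 0.7 0.32 0.25 0.05
-0.38 -0.25 0.7 0.33 0.23 0.05
-0.38 -0.25 0.7 0.35 0.2 0.05
-0.38 -0.25 0.7 0.37 0.17 0.05
-0.38 -0.25 0.7 0.38 0.15 0.04
-0.38 -0.25 0.7 0.39 0.12 0.04
-0.38 -0.25 0.7 0.4 0.09 0.03
-0.38 -0.25 0.7 0.4 0.06 0.02
-0.38 -0.25 0.7 0.41 0.03 0.02
-0.38 -0.25 0.7 0.41 0.0 0.01
-0.38 -0.25 0.7 0.41 -0.03 -0.0
-0.38 -0.25 0.7 0.4 -0.05 -0.02
-0.38 -0.25 0.7 0.4 -0.08 -0.03
-0.38 -0.25 0.7 0.39 -0.11 -0.04
-0.38 -0.25 0.7 0.38 -0.13 -0.06
```

```bash
python3 -m jog '-0.38 -0.25 0.7 0.3 0.27 0.05 1; -0.38 -0.25 0.7 0.32 0.25 0.05 1; -0.38 -0.25 0.7 0.33 0.23 0.05 1; -0.38 -0.25 0.7 0.35 0.2 0.05 1; -0.38 -0.25 0.7 0.37 0.17 0.05 1; -0.38 -0.25 0.7 0.38 0.15 0.04 1; -0.38 -0.25 0.7 0.39 0.12 0.04 1; -0.38 -0.25 0.7 0.4 0.09 0.03 1'
python3 -m jog '-0.38 -0.25 0.7 0.4 0.06 0.02 1; -0.38 -0.25 0.7 0.41 0.03 0.02 1; -0.38 -0.25 0.7 0.41 0 0.01 1; -0.38 -0.25 0.7 0.41 -0.03 0 1; -0.38 -0.25 0.7 0.4 -0.05 -0.02 1; -0.38 -0.25 0.7 0.4 -0.08 -0.03 1; -0.38 -0.25 0.7 0.39 -0.11 -0.04 1; -0.38 -0.25 0.7 0.38 -0.13 -0.06 1'
cat > look.py <<'E'
import sys
from h import *
from plan import *
o=ctrl.get_obs()
n=sys.argv[1]
for c in sys.argv[2:]:
    c,box=c.split(":");x,y,w,h,k=map(int,box.split(","))
    im,d=vision.snapshot(c);np.save(f"pics/{n}_{c}.npy",d)
    a=cv2.resize(im[y:y+h,x:x+w,::-1],None,fx=k,fy=k,interpolation=2);cv2.imwrite(f"pics/{n}_{c}.png",a)
    print(c,"tcp px",((proj(c,o["tool_pos"])[0]-[x,y])*k).round())
print(o["tool_pos"].round(4),np.round(o["orientation"],1),np.round(o["joint_pos"],1),np.round(o["force"],1),round(o["opening"],4))
E
python3 plan.py w 375 186 110 1.3 40 y 1; python3 look.py a scene:180,180,180,140,4 top:190,150,200,140,4
```

```text
clock: 10.25
tool_pos: [0.4334, 0.0671, 0.1222]
orientation: [160.1, 5.9, 124.7]
force: [0.2, 0.1, -0.3]
opening: 0.086
clock: 11.25
tool_pos: [0.4458, 0.1569, 0.2057]
orientation: [150.8, -1.4, 95.2]
force: [1.1, 0.0, -0.6]
opening: 0.0879
t 11.25 J [  61.4  -20.1  -58.2   37.8  -40.  -173.5] target [0.375 0.186 0.11 ] TCPpress [-336.2  331.2  205.7] F [ 1.1  0.  -0.6] open 0.0879
rot deg [-10.8  -3.3   2.4] d world mm [-70.8  29.1 -95.7]
-1.89 -0.58 0.42 0.83 -2.66 1.28
scene tcp px [576. 179.]
top tcp px [320. 407.]
[0.4458 0.1569 0.2057] [150.8  -1.4  95.2] [  61.4  -20.1  -58.2   37.8  -40.  -173.5] [ 1.1  0.  -0.6] 0.0879
```

View pics/a_scene.png

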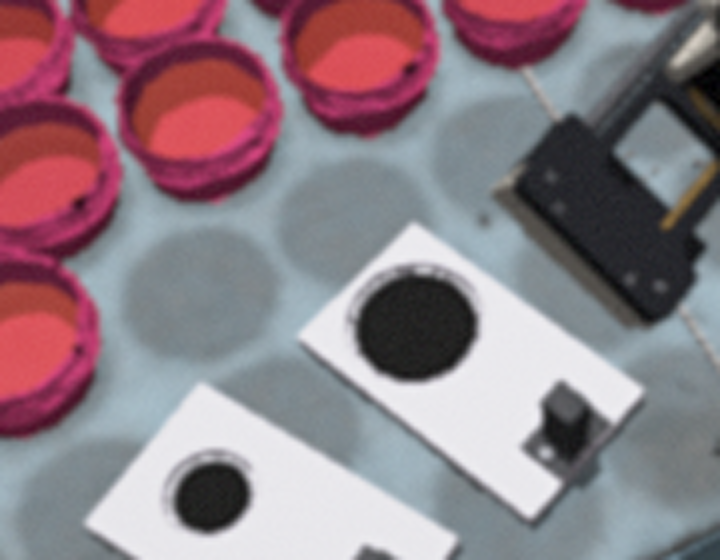

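View pics/a_top.png

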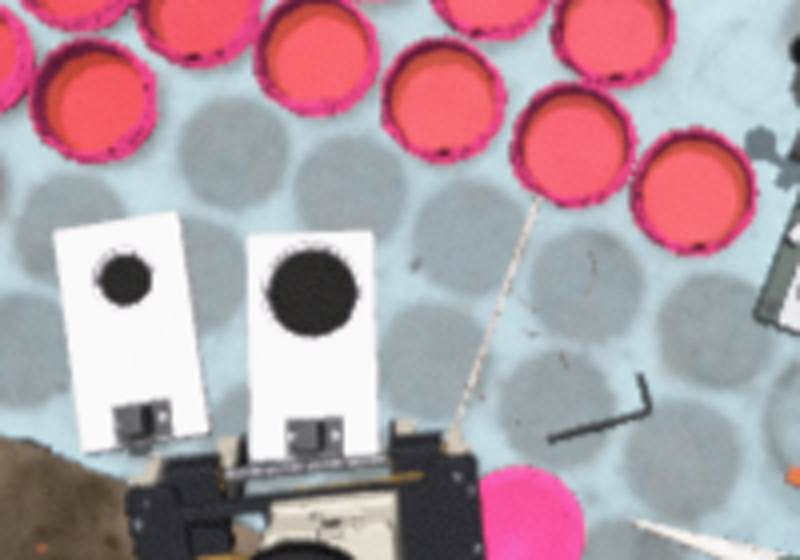

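```bash
cat > kin.py <<'E'
import numpy as np
from scipy.optimize import least_squares
from scipy.spatial.transform import Rotation as Ro
from plan import p2w
D=[([-48.2945,20.5917,.6325,-.0188,-70.1355,-16.5049],(.28710657,-.61027544,.18581456)),
([-18.2,2.2,-22.7,0,-65.1,-12.1],(.3618,-.3208,.187)),([11.9,5.8,-24.7,0,-59.6,-33.6],(.4901,-.0926,.1449)),
([6.,16.,-14.4,0,-59.4,-27.8],(.5844,-.1312,.1242)),([8.3,15.3,-23.3,0,-51.3,-30.],(.5437,-.1148,.0719)),
([6.8,16,-18,0,-55.9,-28.6],(.5697,-.1256,.0998)),([4.9857,18.3555,-11.6956,0,-59.9719,-26.6914],(.60498821,-.13971654,.11977632)),
([6.2,18,-17.6,0,-54.4,-27.9],(.5806,-.13,.0832)),([2.6,25.6,-6.2,0,-58.3,-24.3],(.6611,-.1622,.0796)),([17.5,5,-26.3,-.1,-58.5,-39.2],(.4893,-.0504,.1383)),
([61.4,-20.1,-58.2,37.8,-40,-173.5],(.4458,.1569,.2057))]
ry=lambda a:Ro.from_euler("y",a,degrees=True);rx=lambda a:Ro.from_euler("x",a,degrees=True);rz=lambda a:Ro.from_euler("z",a,degrees=True)
def fk(J,p):
    a1,b,d1,L2,e,L3,Lt=p
    A=rz(J[0]);B=A*ry(J[1]);C=B*ry(-J[2]);W=C*rx(J[3]);T=W*ry(-J[4]);
    pos=A.apply([a1,b,d1])+B.apply([0,0,L2])+C.apply([L3,0,e])+T.apply([Lt,0,0])
    R=T*rx(J[5])
    return pos,R   # R x axis = tool z
if __name__=="__main__":
    r=least_squares(lambda p:np.concatenate([fk(J,p)[0]-x for J,x in D]),[.0,-.19,.3,.4,.0,.4,.25])
    print(r.x.round(4)); print((r.fun.reshape(-1,3)*1000).round(1))
    print(fk(D[-1][0],r.x)[1].as_matrix().round(2), Ro.from_euler("xyz",[150.8,-1.4,95.2],degrees=True).as_matrix().round(2))
    print(fk(D[0][0],r.x)[1].as_matrix().round(2), Ro.from_euler("xyz",[180,0,115.2],degrees=True).as_matrix().round(2))
E
python3 kin.py
```

```text
[ 0.2683 -0.1999 -0.2033  0.3582  0.0086  0.2218 -0.0994]
[[-3.32e+01  2.49e+01 -2.20e+01]
 [ 3.83e+01 -2.12e+01 -1.85e+01]
 [ 4.06e+01  1.00e-01  2.40e+00]
 [-4.20e+00 -8.80e+00  1.14e+01]
 [ 2.09e+01 -4.90e+00  3.81e+01]
 [ 5.70e+00 -7.10e+00  2.37e+01]
 [-1.23e+01 -9.30e+00  1.27e+01]
 [ 2.10e+00 -7.80e+00  3.15e+01]
 [-3.63e+01 -9.60e+00  3.00e+01]
 [ 4.12e+01  8.20e+00  6.80e+00]
 [-9.40e+01 -1.12e+01 -1.16e+02]]
[[-0.21  0.42 -0.89]
 [ 0.44 -0.77 -0.46]
 [-0.87 -0.49 -0.02]] [[-0.09  0.87  0.48]
 [ 1.    0.07  0.07]
 [ 0.02  0.49 -0.87]]
[[-0.    0.53  0.85]
 [ 0.    0.85 -0.53]
 [-1.    0.   -0.  ]] [[-0.43  0.9   0.  ]
 [ 0.9   0.43  0.  ]
 [ 0.    0.   -1.  ]]
```

```bash
cat > kin2.py <<'E'
from kin import *
def fk2(J,p,s4=-1):
    a1,b,d1,x2,z2,x3,z3,Lt,q0=p
    A=rz(J[0]+q0);B=A*ry(J[1]);C=B*ry(-J[2]);W=C*rx(s4*J[3]);T=W*ry(-J[4])
    return A.apply([a1,b,d1])+B.apply([x2,0,z2])+C.apply([x3,0,z3])+T.apply([Lt,0,0]),T*rx(J[5])
if __name__=="__main__":
  for s4 in(-1,1):
    for q00 in(0,-20):
      r=least_squares(lambda p:np.concatenate([fk2(J,p,s4)[0]-x for J,x in D]),[.0,-.19,.3,.0,.4,.4,.0,.25,q00],x_scale=[.1]*8+[10])
      print(s4,r.cost,r.x.round(4));print((r.fun.reshape(-1,3)*1000).round(1)[[0,1,4,8,10]])
E
python3 kin2.py
```

```text
-1 0.002404987618862545 [-0.0021 -0.1717  0.2447  0.0982  0.5089  0.3861  0.0104  0.3965 -1.9037]
[[-12.7  12.9 -17.7]
 [ 20.6  -2.   12.9]
 [  7.9   3.9   8.6]
 [-19.8  -1.7  -9.5]
 [  9.4 -30.2 -25.3]]
-1 0.002404987619596795 [-0.0021 -0.1717  0.2447  0.0982  0.5089  0.3861  0.0104  0.3965 -1.9038]
[[-12.7  12.9 -17.7]
 [ 20.6  -2.   12.9]
 [  7.9   3.9   8.6]
 [-19.8  -1.7  -9.5]
 [  9.4 -30.2 -25.3]]
1 0.009183944128799698 [-1.01800e-01 -3.71300e-01 -1.09300e-01  1.54000e-01  4.06100e-01
  3.30900e-01  4.06000e-02 -1.73000e-02  2.00556e+01]
[[-13.5  41.8 -26.5]
 [ 34.8 -37.9  18.5]
 [ 17.9  -4.1  12.5]
 [-42.7  17.9 -11.7]
 [-44.6 -31.5 -37.8]]
1 0.009183944141062717 [-1.01800e-01 -3.71300e-01 -1.09300e-01  1.54000e-01  4.06100e-01
  3.30900e-01  4.06000e-02 -1.73000e-02  2.00553e+01]
[[-13.5  41.8 -26.5]
 [ 34.8 -37.9  18.5]
 [ 17.9  -4.1  12.5]
 [-42.7  17.9 -11.7]
 [-44.6 -31.5 -37.8]]
```

```bash
cat > kin3.py <<'E'
from kin import *
import itertools
def fk3(J,p,S):
    a1,b,d1,x2,z2,x3,z3,Lt,q0,o2,o3,o5=p
    A=rz(S[0]*J[0]+q0);B=A*ry(S[1]*J[1]);C=B*ry(S[2]*J[2]);W=C*rx(S[3]*J[3]);T=W*ry(S[4]*J[4]+o5)
    return A.apply([a1,b,d1])+B.apply([x2,0,z2])+C.apply([x3,0,z3])+T.apply([Lt,0,0]),T
if __name__=="__main__":
  for S in itertools.product((1,),(1,-1),(1,-1),(1,-1),(1,-1)):
    best=None
    for q00 in(0,180):
      for lt in(.25,-.25):
        r=least_squares(lambda p:np.concatenate([fk3(J,p,S)[0]-x for J,x in D]+[p[9:11]*0.01]),[.0,-.19,.3,.0,.4,.4,.0,lt,q00,0,0,0],x_scale=[.1]*8+[10]*4)
        if best is None or r.cost<best.cost:best=r
    print(S,best.cost.round(6),best.x.round(3))
E
python3 kin3.py
```

```text
(1, 1, 1, 1, 1) 0.001784 [-3.00000e-01 -2.05000e-01 -3.86000e-01  1.36900e+00  7.46000e-01
 -3.09000e-01  1.09000e-01  3.71000e-01  1.22600e+00  0.00000e+00
  0.00000e+00 -1.13467e+02]
(1, 1, 1, 1, -1) 0.00111 [-0.268 -0.183 -0.526  1.229  1.041 -0.925 -0.144 -0.307 -1.016  0.
  0.    98.323]
(1, 1, 1, -1, 1) 0.000692 [-0.214 -0.221 -0.525  1.133  1.092 -0.452  0.143 -0.306  2.963  0.
  0.     5.41 ]
(1, 1, 1, -1, -1) 0.000933 [-0.256 -0.184 -0.109  1.384  0.238 -0.803  0.667  0.362 -0.885  0.
  0.    -5.257]
(1, 1, -1, 1, 1) 0.000731 [-1.1040e+00 -2.0400e-01  1.6800e-01  3.0000e-03  5.5100e-01  2.7330e+00
  4.7300e-01 -1.1690e+00  1.2680e+00  0.0000e+00  0.0000e+00  4.9525e+01]
(1, 1, -1, 1, -1) 0.0006 [-9.67000e-01 -2.21000e-01  6.87000e-01 -5.20000e-02  5.53000e-01
  4.81000e-01  3.90000e-02 -1.33200e+00  3.04600e+00  0.00000e+00
  0.00000e+00  1.32377e+02]
(1, 1, -1, -1, 1) 0.001441 [-0.802 -0.238 -0.234 -0.045  0.502  1.855  0.939 -0.829  4.773  0.
  0.    28.669]
(1, 1, -1, -1, -1) 1.8e-05 [-4.6400e-01 -1.9600e-01  6.4500e-01 -1.0000e-03  6.0200e-01  4.6900e-01
 -3.0000e-03  9.
[... 853 characters left out ...]
-01 -1.09000e-01 -1.38400e+00  2.38000e-01
  8.03000e-01  6.67000e-01 -3.62000e-01  1.79115e+02  0.00000e+00
  0.00000e+00  5.25700e+00]
(1, -1, -1, 1, -1) 0.000692 [ 2.14000e-01  2.21000e-01 -5.25000e-01 -1.13300e+00  1.09200e+00
  4.52000e-01  1.43000e-01  3.06000e-01  1.82963e+02 -0.00000e+00
  0.00000e+00 -5.41000e+00]
(1, -1, -1, -1, 1) 0.00111 [ 2.68000e-01  1.83000e-01 -5.26000e-01 -1.22900e+00  1.04100e+00
  9.25000e-01 -1.44000e-01  3.07000e-01  1.78984e+02  0.00000e+00
  0.00000e+00 -9.83230e+01]
(1, -1, -1, -1, -1) 0.001784 [ 3.00000e-01  2.05000e-01 -3.86000e-01 -1.36900e+00  7.46000e-01
  3.09000e-01  1.09000e-01  3.71000e-01  1.81225e+02  0.00000e+00
  0.00000e+00 -6.65330e+01]
```

```bash
cat > kin4.py <<'E'
from kin import *
from plant import ctrl
o=ctrl.get_obs(); D2=D[:-1]+[(o["joint_pos"],o["tool_pos"])]*3
def fk4(J,p):
    b,d1,L2,L3,Lt,b5=p
    A=rz(J[0]);B=A*ry(J[1]);C=B*ry(-J[2]);W=C*rx(-J[3]);T=W*ry(-J[4])
    return A.apply([0,b,d1])+B.apply([0,0,L2])+C.apply([L3,0,0])+T.apply([Lt,b5,0]),T
if __name__=="__main__":
    r=least_squares(lambda p:np.concatenate([fk4(J,p)[0]-x for J,x in D2]),[-.196,.2,.6,.47,.4,0])
    print(r.x.round(4));print((r.fun.reshape(-1,3)*1000).round(1)[:11])
    print(fk4(D2[-1][0],r.x)[1].as_matrix()[:,0].round(3),Ro.from_euler("xyz",o["orientation"],degrees=True).as_matrix()[:,2].round(3),o["tool_pos"])
E
python3 kin4.py
```

```text
[-5.000e-04  1.983e-01  6.008e-01  4.641e-01  4.164e-01 -1.918e-01]
[[-0.2 -0.5  0.1]
 [-0.1 -0.5 -0. ]
 [-0.5 -0.7 -0.7]
 [-0.1 -0.7  0.5]
 [ 0.6 -0.1  0.1]
 [ 0.3 -0.1  0.2]
 [ 0.2 -0.5  0. ]
 [-0.1 -0.4  0. ]
 [ 0.3 -0.3 -0.3]
 [-2.3  3.   0.8]
 [ 0.   0.2 -0.2]]
[ 0.484  0.063 -0.873] [ 0.484  0.063 -0.873] [0.44597013 0.15456852 0.20493465]
```

```bash
cat > tool.py <<'E'
from h import *
from plan import *
from scipy.spatial.transform import Rotation as Ro
o=ctrl.get_obs();R=Ro.from_euler("xyz",o["orientation"],degrees=True).as_matrix()
for c in ("scene","top"):
    d=vision.snapshot(c)[1];X=cloud(c,d);Q=((X[d>0]-o["tool_pos"])@R)*1000
    wz=X[d>0][:,2]*1000
    m=(abs(Q[:,0])<110)&(abs(Q[:,1])<70)&(Q[:,2]>-160)&(Q[:,2]<40)&(wz>65);Q=Q[m]
    print(c,len(Q))
    for zl in range(-160,40,20):
        s=Q[(Q[:,2]>=zl)&(Q[:,2]<zl+20)]
        if len(s): print(zl,len(s),"x",np.percentile(s[:,0],[1,50,99]).round(),"y",np.percentile(s[:,1],[1,50,99]).round())
E
python3 tool.py
```

```text
scene 2554
-160 1694 x [-84.  74.  98.] y [-37.   3.  39.]
-140 643 x [-79.  43.  96.] y [-37.  27.  39.]
-120 208 x [-79.  89.  90.] y [-37.   8.  39.]
-60 9 x [60. 60. 61.] y [-10.  -0.   9.]
top 2205
-160 1416 x [-95. -13.  96.] y [-37.  13.  40.]
-140 575 x [-87.  41.  90.] y [-19.  29.  40.]
-120 120 x [-86.  46.  88.] y [-23.  38.  40.]
-100 15 x [45. 47. 52.] y [-5.  2. 12.]
-80 26 x [-54.  48.  56.] y [-7. 11. 13.]
-60 52 x [-58.  45.  61.] y [-7. 10. 13.]
-40 1 x [45. 45. 45.] y [-5. -5. -5.]
```

Fitting the arm's kinematics gives sub-mm agreement. It also shows the offset runs along the tool axis: the reported TCP lies about 37 mm beyond the real fingertips. I'll plan with that and check joint limits by IK.

```bash
cat > ik.py <<'E'
from kin import rz,ry,rx,Ro
import numpy as np
from scipy.optimize import least_squares
from plan import targetR,p2w,PA
from plant import ctrl
P=[-5e-4,.1983,.6008,.4641,.4164,-.1918]
def fk(J):
    A=rz(J[0]);B=A*ry(J[1]);C=B*ry(-J[2]);W=C*rx(-J[3]);T=W*ry(-J[4])
    return A.apply([0,P[0],P[1]])+B.apply([0,0,P[2]])+C.apply([P[3],0,0])+T.apply([P[4],P[5],0]),T
o=ctrl.get_obs();R=Ro.from_euler("xyz",o["orientation"],degrees=True)
# calibrate J6
def j6(T,R,s): # R tool; T x axis=tool z ; angle of tool x about tool z relative to T's y
    t=T.as_matrix();r=R.as_matrix();return np.degrees(np.arctan2(r[:,0]@t[:,2],r[:,0]@t[:,1]))
o0=[-48.2945,20.5917,.6325,-.0188,-70.1355,-16.5049];a0=j6(fk(o0)[1],Ro.from_euler("xyz",[-179.99,-.0958,115.194],degrees=True),1)
a1=j6(fk(o["joint_pos"])[1],R,1)
lo=[-176.03,-82.01,-58.28,-173.87,-174.79,-173.66];hi=[176.03,121.73,71.71,95.51,-.11,173.66]
def ik(pos,R):
    best=None
    for J0 in ([20,10,-20,0,-60],[40,0,-40,40,-40],[-10,10,-20,-20,-60],[60,-20,-50,30,-40]):
        r=least_squares(lambda J:np.concatenate([(fk(J)[0]-pos)*10,(fk(J)[1].as_matrix()[:,0]-R[:,2])*3]),J0,bounds=(lo[:5],hi[:5]),x_scale=30)
        if best is None or r.cost<best.cost:best=r
    return best
def rep(true,R,off=.037): return np.array(true)+off*R[:,2]
def show(n,true,head,tilt,mode):
    for fl in(0,1):
        M=targetR(head,tilt,mode,fl);b=ik(rep(true,M),M);T=fk(b.x)[1]
        print(n,"rep",rep(true,M).round(4),"cost",round(b.cost,6),"J",b.x.round(1),"a6",round(j6(T,Ro.from_matrix(M),1),1),"err mm",((fk(b.x)[0]-rep(true,M))*1000).round(0))
if __name__=="__main__":
    print("a0",a0,"J6",-16.5,"a1",a1,"J6",o["joint_pos"][5])
    s40,c40=np.sin(np.radians(40)),np.cos(np.radians(40))
    g=np.array([.426,.187,.036]);
    for t in (40,30,20):
        s,c=np.sin(np.radians(t)),np.cos(np.radians(t))
        show(f"grasp{t}",g+.019*np.array([s,0,-c]),1.3,t,"y")
        show(f"lift{t}",g+.019*np.array([s,0,-c])+[0,0,.08],1.3,t,"y")
        for x in(-259,-214,-84):
            h=p2w(np.array([x/1000,0,.05]));a=np.radians(PA)
            show(f"press{x} {t}",h+.019*np.array([s*np.cos(a),s*np.sin(a),-c]),PA,t,"y")
E
python3 ik.py
```

```text
a0 -73.49491112036539 J6 -16.5 a1 83.61017770090045 J6 -173.61017770090046
grasp40 rep [ 0.462   0.1875 -0.0069] cost 0.037064 J [ 6.40e+00  6.80e+00 -4.67e+01 -1.32e+02 -1.00e-01] a6 -127.9 err mm [ 2. -6. 10.]
grasp40 rep [ 0.462   0.1875 -0.0069] cost 0.037064 J [ 6.40e+00  6.80e+00 -4.67e+01 -1.32e+02 -1.00e-01] a6 52.1 err mm [ 2. -6. 10.]
lift40 rep [0.462  0.1875 0.0731] cost 0.0 J [  -0.2   -3.7  -56.6 -162.1   -3. ] a6 -163.2 err mm [ 0. -0.  0.]
lift40 rep [0.462  0.1875 0.0731] cost 0.0 J [  -0.2   -3.7  -56.6 -162.1   -3. ] a6 16.8 err mm [ 0. -0.  0.]
press-259 40 rep [ 0.4279 -0.1927  0.0071] cost 0.000706 J [-21.9   3.9 -45.5 -84.   -0.1] a6 -84.1 err mm [-0. -0. -2.]
press-259 40 rep [ 0.4279 -0.1927  0.0071] cost 0.000706 J [-21.9   3.9 -45.5 -84.   -0.1] a6 95.9 err mm [-0. -0. -2.]
press-214 40 rep [ 0.4697 -0.2094  0.0071] cost 0.001819 J [-21.8   7.6 -41.4 -83.8  -0.1] a6 -83.7 err mm [-0. -0. -3.]
press-214 40 rep [ 0.4697 -0.2094  0.0071] cost 0.001819 J [-21.8   7.6 -41.4 -83.8  -0.1] a6 96.3 err mm [-0. -0. -3.]
press-84 40 rep [ 0.5904 -0.2577  0.0071] cost 
[... 1897 characters left out ...]
0.4123 -0.1864 -0.0026] cost 0.0531 J [  1.7   4.4 -58.3  12.6 -11.5] a6 34.9 err mm [ 5. -7.  7.]
press-259 20 rep [ 0.4123 -0.1864 -0.0026] cost 0.0531 J [  1.7   4.4 -58.3  12.6 -11.5] a6 -145.1 err mm [ 5. -7.  7.]
press-214 20 rep [ 0.4541 -0.2031 -0.0026] cost 0.027843 J [ -0.9   7.7 -58.3  24.6  -8.3] a6 44.4 err mm [ 3. -4.  7.]
press-214 20 rep [ 0.4541 -0.2031 -0.0026] cost 0.027843 J [ -0.9   7.7 -58.3  24.6  -8.3] a6 -135.6 err mm [ 3. -4.  7.]
press-84 20 rep [ 0.5748 -0.2514 -0.0026] cost 0.002758 J [-10.1  16.8 -51.9  49.7  -4.2] a6 60.8 err mm [ 1. -1.  2.]
press-84 20 rep [ 0.5748 -0.2514 -0.0026] cost 0.002758 J [-10.1  16.8 -51.9  49.7  -4.2] a6 -119.2 err mm [ 1. -1.  2.]
```

```bash
cat > ik2.py <<'E'
from ik import *
rng=np.random.default_rng(0)
starts=[[20,10,-20,0,-60],[0,0,-50,-160,-5],[-20,10,-40,-84,-5],[60,-20,-50,30,-40],[30,5,-50,60,-30],[10,5,-45,-120,-20],[-10,10,-30,40,-20],[-20,20,-30,90,-20],[45,0,-57,80,-20]]
def sols(pos,R):
    out=[]
    for J0 in starts:
        r=least_squares(lambda J:np.concatenate([(fk(J)[0]-pos)*10,(fk(J)[1].as_matrix()[:,0]-R[:,2])*3]),J0,bounds=(lo[:5],hi[:5]),x_scale=30)
        if r.cost<1e-5 and not any(np.abs(r.x-q).max()<2 for q in out): out.append(r.x)
    return out
def run(n,g,head,t):
    s,c=np.sin(np.radians(t)),np.cos(np.radians(t));a=np.radians(head)
    M=targetR(head,t,"y",0);true=g+.019*M[:,2];p=rep(true,M)
    S=sols(p,M)
    print(n,t,"rep",p.round(3),[q.round(0).astype(int).tolist()+[int(-j6(fk(q)[1],Ro.from_matrix(M),1)-90)] for q in S])
if __name__=="__main__":
    g=np.array([.426,.187,.038])
    for t in (0,15,35,40,45,50):
        run("grasp",g,1.3,t);run("lift",g+[0,0,.06],1.3,t)
        for x in(-259,-214,-150,-84): run(f"press{x}",p2w(np.array([x/1000,0,.052])),PA,t)
E
python3 ik2.py
```

```text
grasp 0 rep [ 0.426  0.187 -0.018] [[48, 15, -40, 0, -35, -136]]
lift 0 rep [0.426 0.187 0.042] [[48, 10, -36, 0, -44, -136]]
press-259 0 rep [ 0.395 -0.179 -0.004] [[2, 11, -43, 0, -36, -113]]
press-214 0 rep [ 0.436 -0.196 -0.004] [[0, 15, -37, 0, -38, -111]]
press-150 0 rep [ 0.496 -0.22  -0.004] [[-3, 20, -29, 0, -41, -108]]
press-84 0 rep [ 0.557 -0.244 -0.004] [[-5, 25, -21, 0, -44, -106]]
grasp 15 rep [ 0.44   0.187 -0.016] []
lift 15 rep [0.44  0.187 0.044] [[55, 2, -57, 31, -24, -170]]
press-259 15 rep [ 0.408 -0.185 -0.002] []
press-214 15 rep [ 0.45  -0.201 -0.002] []
press-150 15 rep [ 0.509 -0.225 -0.002] [[-1, 13, -50, 23, -13, -132]]
press-84 15 rep [ 0.57  -0.25  -0.002] [[-3, 19, -40, 16, -18, -123]]
grasp 35 rep [ 0.458  0.188 -0.008] []
lift 35 rep [0.458 0.188 0.052] []
press-259 35 rep [ 0.424 -0.191  0.006] []
press-214 35 rep [ 0.466 -0.208  0.006] []
press-150 35 rep [ 0.526 -0.232  0.006] []
press-84 35 rep [ 0.587 -0.256  0.006] []
grasp 40 rep [ 0.462  0.188 -0.005] []
lift 40 rep [0.462 0.188 0.055] []
press-259 40 rep [ 0.428 -0.193  0.009] []
press-214 40 rep [ 0.47  -0.209  0.009] []
press-150 40 rep [ 0.529 -0.233  0.009] []
press-84 40 rep [ 0.59  -0.258  0.009] []
grasp 45 rep [ 0.466  0.188 -0.002] []
lift 45 rep [0.466 0.188 0.058] []
press-259 45 rep [ 0.431 -0.194  0.012] [[-52, 7, -52, -112, -23, 46]]
press-214 45 rep [ 0.473 -0.211  0.012] [[-48, 10, -47, -115, -20, 45]]
press-150 45 rep [ 0.532 -0.235  0.012] [[-42, 13, -40, -114, -15, 39]]
press-84 45 rep [ 0.594 -0.259  0.012] [[-32, 17, -30, -103, -7, 19]]
grasp 50 rep [0.469 0.188 0.002] []
lift 50 rep [0.469 0.188 0.062] []
press-259 50 rep [ 0.434 -0.195  0.016] []
press-214 50 rep [ 0.476 -0.212  0.016] [[-62, 17, -56, -127, -38, 72]]
press-150 50 rep [ 0.536 -0.236  0.016] [[-54, 19, -49, -131, -33, 67]]
press-84 50 rep [ 0.597 -0.26   0.016] [[-48, 21, -41, -132, -27, 62]]
```

Holding the handle at a 40° tilt isn't reachable at the plate. The plan instead:
1. Grasp the handle upright and carry the plate to the press.
2. Slide it in until the gripper nears the guard.
3. Let go and push it home from behind the handle, with shut fingers at a slight tilt.

```bash
python3 plan.py w 426 187 50 1.3 0 y 8
```

```text
t 11.45 J [  61.2  -20.1  -58.2   37.7  -40.1 -173.6] target [0.426 0.187 0.05 ] TCPpress [-335.2  329.   204.9] F [ 0.7  0.1 -0.6] open 0.0877
rot deg [29.1 -2.2  3.1] d world mm [ -20.    32.5 -154.9]
0.63 -0.05 0.07 0.09 -0.28 0.4
0.63 -0.05 0.07 0.09 -0.26 0.42
0.63 -0.05 0.07 0.1 -0.23 0.43
0.63 -0.05 0.07 0.1 -0.21 0.44
0.63 -0.05 0.07 0.1 -0.18 0.46
0.63 -0.05 0.07 0.1 -0.15 0.47
0.63 -0.05 0.07 0.1 -0.12 0.47
0.63 -0.05 0.07 0.1 -0.09 0.48
```

```bash
python3 -m jog '0.63 -0.05 0.07 0.09 -0.28 0.4 1; 0.63 -0.05 0.07 0.09 -0.26 0.42 1; 0.63 -0.05 0.07 0.1 -0.23 0.43 1; 0.63 -0.05 0.07 0.1 -0.21 0.44 1; 0.63 -0.05 0.07 0.1 -0.18 0.46 1; 0.63 -0.05 0.07 0.1 -0.15 0.47 1; 0.63 -0.05 0.07 0.1 -0.12 0.47 1; 0.63 -0.05 0.07 0.1 -0.09 0.48 1'
python3 plan.py w 426 187 50 1.3 0 y 1; python3 tool.py;python3 look.py b scene:200,180,180,140,4 top:190,190,160,100,4
```

```text
clock: 12.45
tool_pos: [0.4262, 0.1879, 0.0491]
orientation: [179.9, 0.0, 91.2]
force: [-0.5, 0.2, -0.2]
opening: 0.0876
t 12.45 J [ 4.820e+01  9.000e+00 -3.570e+01  1.000e-01 -4.520e+01 -1.371e+02] target [0.426 0.187 0.05 ] TCPpress [-366.   352.7   49.1] F [-0.5  0.2 -0.2] open 0.0876
rot deg [ 0.1  0.  -0.1] d world mm [-0.2 -0.9  0.9]
0.02 0.0 -0.02 -0.02 -0.01 -0.02
scene 746
-160 632 x [47. 85. 98.] y [-32.  10.  38.]
-140 88 x [43. 57. 97.] y [-34.  17.  38.]
-120 26 x [53. 89. 90.] y [-26.   5.  32.]
top 573
-160 493 x [-95. -74. -48.] y [-36.   2.  38.]
-140 74 x [-65. -55. -44.] y [-36.   2.  39.]
-120 6 x [-44. -42. -40.] y [-31.  29.  32.]
scene tcp px [486. 403.]
top tcp px [306. 277.]
[0.4265 0.1876 0.0479] [1.80e+02 1.00e-01 9.11e+01] [ 4.820e+01  9.200e+00 -3.570e+01  1.000e-01 -4.520e+01 -1.372e+02] [0.2 0.1 0.1] 0.088
```

View pics/b_scene.png

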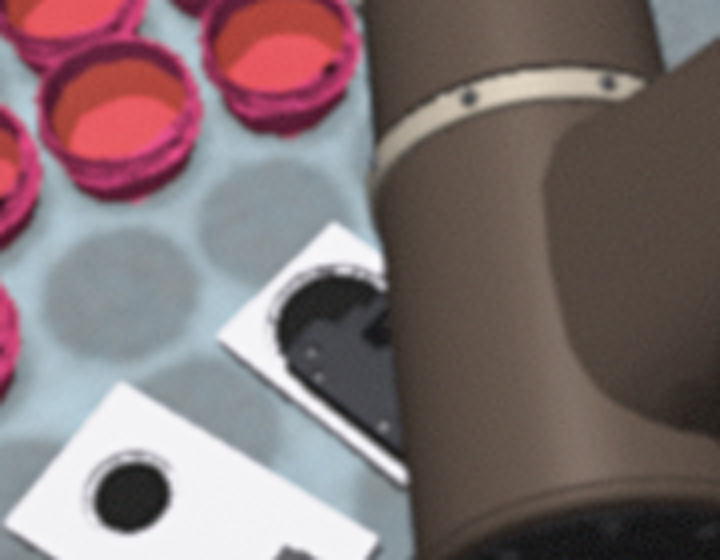

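View pics/b_top.png

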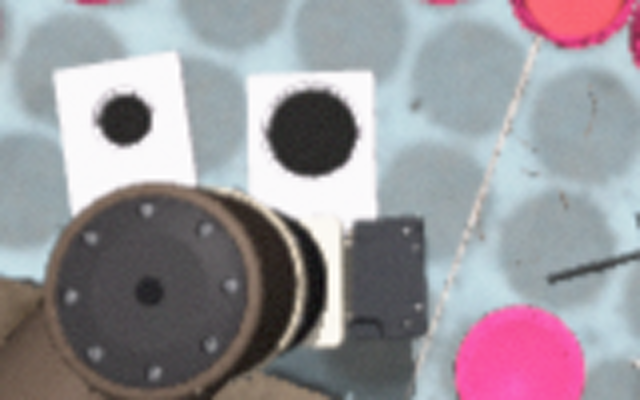

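```bash
python3 -m jog '0 0 0 0 0 0.5 1; 0 0 0 0 0 0.5 1; 0 0 0 0 0 0.4 1; 0 0 0 0 0 0.2 1; 0 0 0 0 0 0 1'; python3 look.py c scene:200,180,180,140,4
```

```text
clock: 13.28
tool_pos: [0.4264, 0.1874, -0.0139]
orientation: [179.8, 0.0, 91.2]
force: [-0.1, 0.1, 0.4]
opening: 0.0877
scene tcp px [487. 454.]
[ 0.4264  0.1874 -0.0139] [179.8   0.   91.2] [  48.2   14.7  -39.8    0.3  -35.4 -137.3] [-0.1  0.1  0.4] 0.0877
```

Reported z is -14 mm with no contact, so the offset is confirmed. Closing the jaws.

```bash
python3 -m jog '0 0 0 0 0 0 -1; 0 0 0 0 0 0 -1; 0 0 0 0 0 0 -1; 0 0 0 0 0 0 -1; 0 0 0 0 0 0 -1; 0 0 0 0 0 0 -1; 0 0 0 0 0 0 -1; 0 0 0 0 0 0 -1'; python3 plan.py w 426 187 50 1.3 0 y 1
```

```text
clock: 14.32
tool_pos: [0.4266, 0.1876, -0.0143]
orientation: [179.8, 0.0, 91.2]
force: [0.1, 0.0, 0.0]
opening: 0.0177
t 14.32 J [  48.2   14.8  -39.8    0.3  -35.3 -137.3] target [0.426 0.187 0.05 ] TCPpress [-365.4  352.6  -14.3] F [0.1 0.  0. ] open 0.0177
rot deg [ 0.2  0.  -0.1] d world mm [-0.6 -0.6 64.3]
0.04 0.0 -0.02 -0.01 -0.01 -1.61
```

```bash
python3 -m jog '0 0 0 0 0 -0.2 -1; 0 0 0 0 0 -0.4 -1; 0 0 0 0 0 -0.5 -1; 0 0 0 0 0 -0.5 -1; 0 0 0 0 0 0 -1'; python3 look.py d scene:200,160,180,140,4 top:190,170,160,120,4; python3 plan.py p -262 0 45 0 0 y 14
```

```text
clock: 14.95
tool_pos: [0.427, 0.1882, 0.0511]
orientation: [179.7, -0.1, 91.2]
force: [-0.2, 0.2, -3.5]
opening: 0.0181
scene tcp px [484. 481.]
top tcp px [305. 356.]
[0.427  0.1882 0.0511] [ 1.797e+02 -1.000e-01  9.120e+01] [  48.2    8.7  -35.8    0.2  -45.2 -137.2] [-0.2  0.2 -3.5] 0.0181
t 15.05 J [  48.2    8.9  -35.9    0.2  -45.1 -137.2] target [ 0.3917 -0.1782  0.045 ] TCPpress [-365.9  352.1   49.4] F [-0.1 -0.5 -3.2] open 0.0177
rot deg [ 0.2 -0.  22.9] d world mm [ -34.2 -365.5   -4.4]
0.0 -0.0 0.29 -0.65 -0.07 0.01
0.0 -0.0 0.29 -0.65 -0.06 0.01
0.0 -0.0 0.29 -0.65 -0.04 0.01
0.0 -0.0 0.29 -0.66 -0.02 0.01
0.0 -0.0 0.29 -0.66 0.0 0.01
0.0 -0.0 0.29 -0.66 0.02 0.01
0.0 -0.0 0.29 -0.65 0.04 0.01
0.0 -0.0 0.29 -0.65 0.06 0.01
0.0 -0.0 0.29 -0.65 0.08 0.01
0.0 -0.0 0.29 -0.65 0.09 0.01
0.0 -0.0 0.29 -0.65 0.11 0.01
0.0 -0.0 0.29 -0.64 0.13 0.01
0.0 -0.0 0.29 -0.64 0.15 0.01
0.0 -0.0 0.29 -0.63 0.17 0.01
```

View pics/d_scene.png

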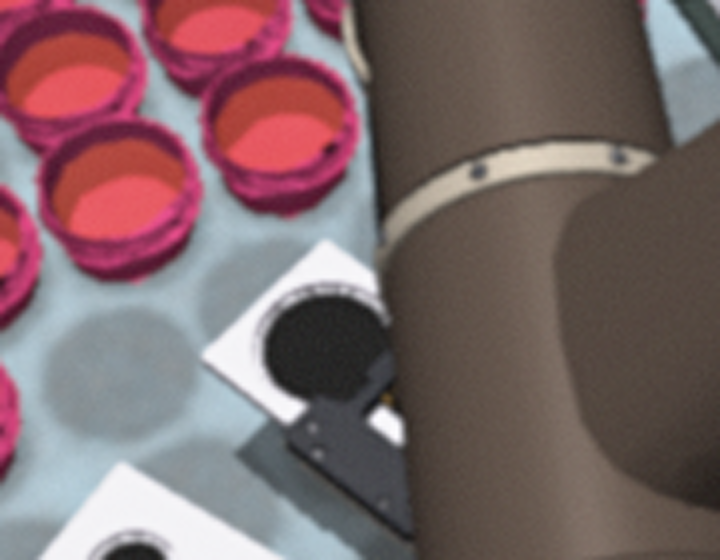

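View pics/d_top.png

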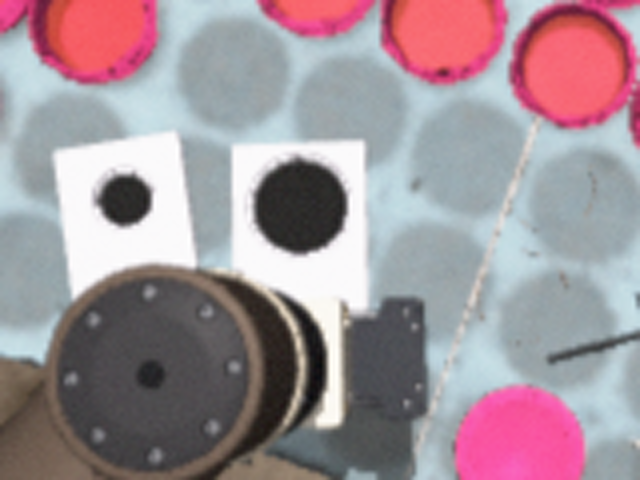

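Lifted; the force shows 3.4 N, which matches the plate's weight. Next I'll check droop from depth on the visible part of the plate.

```bash
cat > plate.py <<'E'
from h import *
from plan import *
import sys
# fit plane to white plate points near gripper
o=ctrl.get_obs();zmin=float(sys.argv[1]) if len(sys.argv)>1 else .04
h=np.radians(float(sys.argv[2]) if len(sys.argv)>2 else 1.3);ex=np.array([np.cos(h),np.sin(h),0]);ey=np.array([-np.sin(h),np.cos(h),0])
for c in("scene","top"):
    im,d=vision.snapshot(c);X=cloud(c,d);g=im.min(-1)
    E=X-o["tool_pos"];m=(d>0)&(g>110)&(abs(E@ey)<.08)&(E@ex>.02)&(E@ex<.2)&(X[...,2]>zmin)&(X[...,2]<.14)
    Q=X[m]
    if len(Q)<30: print(c,len(Q));continue
    u,v=(Q-o["tool_pos"])@ex,(Q-o["tool_pos"])@ey
    A=np.stack([u,v,np.ones(len(u))],1);w=np.ones(len(u),bool)
    for _ in range(5):
        k=np.linalg.lstsq(A[w],Q[w,2],rcond=None)[0];r=Q[:,2]-A@k;w=abs(r)<.004
    print(c,len(Q),w.sum(),"slope along,across deg",np.degrees(k[:2]).round(2),"z top at handle",(k[2]*1000).round(1),"u max",(np.percentile(u[w],99.5)*1000).round(),"v",(np.percentile(v[w],[1,99])*1000).round())
E
python3 plate.py
```

```text
scene 624 541 slope along,across deg [-0.38  0.14] z top at handle 74.3 u max 155.0 v [-47.  49.]
top 838 700 slope along,across deg [-0.49 -0.22] z top at handle 73.6 u max 155.0 v [-47.  49.]
```

```bash
python3 -m jog '0 0 0.15 -0.3 -0.03 0 -1; 0 0 0.29 -0.6 -0.06 0.01 -1; 0 0 0.29 -0.65 -0.04 0.01 -1; 0 0 0.29 -0.66 -0.02 0.01 -1; 0 0 0.29 -0.66 0 0.01 -1; 0 0 0.29 -0.66 0.02 0.01 -1; 0 0 0.29 -0.65 0.04 0.01 -1; 0 0 0.29 -0.65 0.06 0.01 -1'
python3 plan.py p -262 0 45 0 0 y 7
```

```text
clock: 16.15
tool_pos: [0.4092, -0.0075, 0.0467]
orientation: [179.8, -0.0, 78.5]
force: [1.0, 1.1, -3.5]
opening: 0.0175
t 16.15 J [ 2.700e+01  3.700e+00 -4.250e+01  1.000e-01 -4.360e+01 -1.286e+02] target [ 0.3917 -0.1782  0.045 ] TCPpress [-309.1  165.    46.7] F [ 1.   1.1 -3.5] open 0.0175
rot deg [ 0.2 -0.  10.3] d world mm [ -17.5 -170.7   -1.7]
0.0 -0.0 0.26 -0.61 0.06 0.01
0.0 -0.0 0.26 -0.61 0.08 0.01
0.0 -0.0 0.26 -0.61 0.09 0.01
0.0 -0.0 0.26 -0.6 0.11 0.01
0.0 -0.0 0.26 -0.6 0.12 0.01
0.0 -0.0 0.26 -0.6 0.14 0.01
0.0 -0.0 0.26 -0.59 0.15 0.01
```

```bash
python3 -m jog '0 0 0.26 -0.61 0.06 0.01 -1; 0 0 0.26 -0.61 0.08 0.01 -1; 0 0 0.26 -0.61 0.09 0.01 -1; 0 0 0.26 -0.6 0.11 0.01 -1; 0 0 0.26 -0.6 0.12 0.01 -1; 0 0 0.26 -0.6 0.14 0.01 -1; 0 0 0.26 -0.59 0.15 0.01 -1; 0 0 0 0 0 0 -1'
python3 plan.py p -262 0 45 0 0 y 1; python3 plate.py .04 -21.8; python3 look.py e scene:310,20,160,200,3 top:330,130,160,140,5
```

```text
clock: 17.15
tool_pos: [0.3916, -0.178, 0.0436]
orientation: [179.9, -0.0, 68.0]
force: [-0.6, 1.4, -3.7]
opening: 0.0177
t 17.15 J [   2.     6.1  -40.3    0.   -43.5 -114. ] target [ 0.3917 -0.1782  0.045 ] TCPpress [-2.622e+02  1.000e-01  4.360e+01] F [-0.6  1.4 -3.7] open 0.0177
rot deg [ 0.1 -0.  -0.2] d world mm [ 0.2 -0.2  1.4]
0.02 -0.01 -0.03 -0.0 0.01 -0.03
scene 243 222 slope along,across deg [-0.23  0.2 ] z top at handle 68.2 u max 152.0 v [-46.  49.]
top 817 641 slope along,across deg [0.03 0.4 ] z top at handle 67.9 u max 155.0 v [-45.  50.]
scene tcp px [362. 497.]
top tcp px [306. 698.]
[ 0.3922 -0.1768  0.0438] [ 1.798e+02 -1.000e-01  6.810e+01] [   2.2    6.1  -40.3    0.   -43.5 -114.1] [-0.3  0.1 -3.1] 0.0177
```

View pics/e_scene.png

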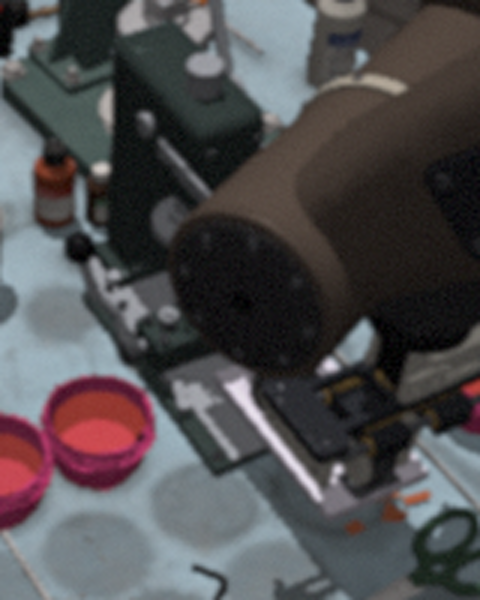

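View pics/e_top.png

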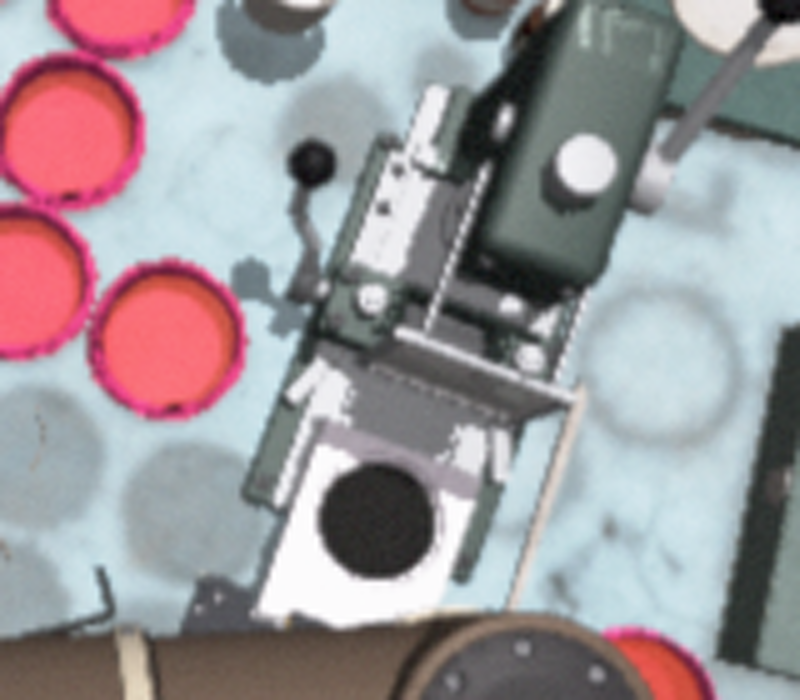

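The lever is fully back, with the knob at (312,160) in the top crop, and the plate lines up with the bed. Lowering.

```bash
python3 -m jog '0 0 0 0 0 0.3 -1; 0 0 0 0 0 0.3 -1; 0 0 0 0 0 0.3 -1; 0 0 0 0 0 0.06 -1; 0 0 0 0 0 0 -1'
python3 plan.py p -262 0 2 0 0 y 1; python3 plate.py .018 -21.8; python3 look.py f top:370,170,100,80,7
```

```text
clock: 17.98
tool_pos: [0.3934, -0.1762, 0.0054]
orientation: [179.8, -0.0, 68.3]
force: [-0.2, 0.5, -3.1]
opening: 0.0178
t 17.98 J [   2.3    9.9  -42.7    0.   -37.2 -114.1] target [ 0.3917 -0.1782  0.002 ] TCPpress [-261.2    2.4    5.4] F [-0.2  0.5 -3.1] open 0.0178
rot deg [ 0.2 -0.1  0.1] d world mm [-1.6 -2.  -3.4]
0.03 -0.01 0.01 -0.06 -0.02 0.08
scene 181 158 slope along,across deg [-1.83 -2.02] z top at handle 33.4 u max 193.0 v [-41.  68.]
top 905 638 slope along,across deg [-1.17  0.38] z top at handle 31.6 u max 191.0 v [-63.  60.]
top tcp px [133. 690.]
[ 0.3938 -0.1762  0.0059] [ 1.798e+02 -1.000e-01  6.830e+01] [   2.3    9.8  -42.7    0.   -37.2 -114.1] [ 0.6  0.4 -2.5] 0.0178
```

View pics/f_top.png

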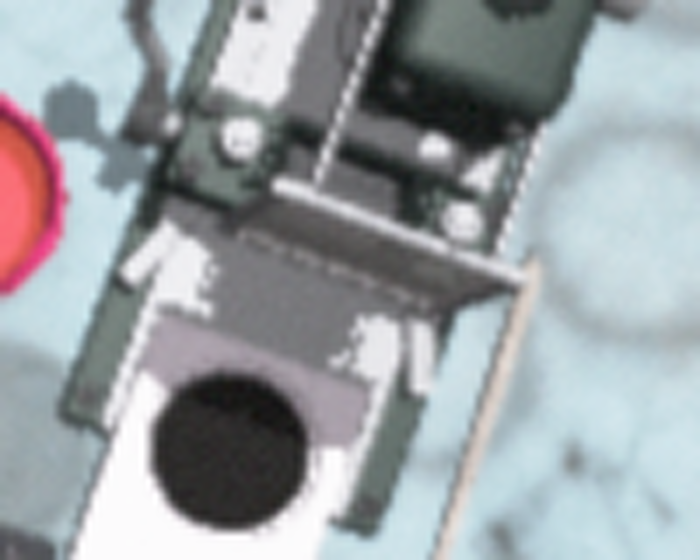

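Run:
```python
from h import *
from plan import *
f=lambda u,v,z:(w2p(onplane("top",370+u/7,170+v/7,z))*1000).round(1)
print("plateL",f(150,312,.029),"R",f(378,382,.029),"pocket",f(231,450,.029))
print("plate left edge low",f(72,555,.029), "right",f(332,490,.029))
print("cheekL inner front",f(138,285,.023),"outer",f(118,272,.023),"cheekR inner front",f(413,388,.023),"outer",f(430,395,.023))
print("cheekL inner rear",f(182,235,.023),"cheekR inner rear",f(410,320,.023))
```

```text
plateL [-107.7   54.2   29. ] R [-100.8  -47.3   29. ] pocket [-151.     1.7   29. ]
plate left edge low [-217.4   49.7   29. ] right [-151.5  -44.3   29. ]
cheekL inner front [-97.6  62.3  23. ] outer [-95.4  72.3  23. ] cheekR inner front [-96.9 -63.4  23. ] outer [-97.1 -71.2  23. ]
cheekL inner rear [-70.2  51.9  23. ] cheekR inner rear [-69.6 -52.5  23. ]
```

```bash
python3 -m jog '0 0 0 -0.06 0 0.06 -1; 0 0 0 0 0 0.02 -1; 0 0 0 0 0 0 -1'; python3 -m jog '0 0 0 0 0 0.04 -1; 0 0 0 0 0 0 -1';  python3 plan.py p -262 0 2 0 0 y 1
```

```text
clock: 18.5
tool_pos: [0.3926, -0.1785, 0.0025]
orientation: [179.8, -0.1, 68.2]
force: [0.3, 0.0, -3.0]
opening: 0.0177
clock: 18.75
tool_pos: [0.3926, -0.1784, 0.0008]
orientation: [179.8, -0.1, 68.2]
force: [-0.5, 0.4, -3.4]
opening: 0.0178
t 18.75 J [   2.    10.3  -43.     0.   -36.4 -113.7] target [ 0.3917 -0.1782  0.002 ] TCPpress [-2.611e+02  1.000e-01  8.000e-01] F [-0.5  0.4 -3.4] open 0.0178
rot deg [ 0.2 -0.1  0. ] d world mm [-0.8  0.2  1.2]
0.03 -0.01 0.01 -0.0 -0.02 -0.03
```

```bash
python3 -m jog '0 0 0 0 0 0.03 -1; 0 0 0 0 0 0 -1'; python3 -m jog '0 0 0 0 0.3 0 -1; 0 0 0 0 0.3 0 -1; 0 0 0 0 0 0 -1';  python3 plan.py p -218 0 0 0 0 y 1
```

```text
clock: 19.0
tool_pos: [0.3928, -0.1784, -0.0003]
orientation: [179.8, -0.1, 68.3]
force: [-0.5, 1.0, -1.0]
opening: 0.0178
clock: 19.38
tool_pos: [0.4165, -0.1877, -0.0003]
orientation: [179.7, -0.1, 68.2]
force: [-0.4, -0.7, -1.8]
opening: 0.0184
t 19.38 J [   0.6   12.6  -40.     0.   -37.1 -112.4] target [ 0.4326 -0.1945  0.    ] TCPpress [-235.4    0.3   -0.3] F [-0.4 -0.7 -1.8] open 0.0184
rot deg [ 0.3 -0.1  0. ] d world mm [16.1 -6.8  0.3]
0.04 -0.01 0.01 -0.01 0.44 -0.01
```

```bash
python3 -m jog '0 0 0 0 0.25 0 -1; 0 0 0 0 0.25 0 -1; 0 0 0 0 0 0 -1';  python3 plan.py p -218 0 0 0 0 y 1;python3 -m jog '0 0 0 0 0.25 0 -1; 0 0 0 0 0.25 0 -1; 0 0 0 0 0 0 -1';python3 plan.py p -198 0 0 0 0 y 1
```

```text
clock: 19.75
tool_pos: [0.4345, -0.195, -0.0002]
orientation: [179.8, -0.1, 68.2]
force: [0.3, -0.1, -1.5]
opening: 0.0175
t 19.75 J [  -0.4   14.2  -37.6    0.   -37.9 -111.4] target [ 0.4326 -0.1945  0.    ] TCPpress [-2.161e+02  3.000e-01 -2.000e-01] F [ 0.3 -0.1 -1.5] open 0.0175
rot deg [ 0.2 -0.1  0. ] d world mm [-1.9  0.5  0.2]
0.04 -0.01 0.01 -0.01 -0.05 -0.01
clock: 20.12
tool_pos: [0.4531, -0.2024, -0.0002]
orientation: [179.8, -0.1, 68.2]
force: [-0.2, -0.3, -1.6]
opening: 0.018
t 20.12 J [  -1.3   15.8  -35.2    0.   -38.8 -110.4] target [ 0.4512 -0.202   0.    ] TCPpress [-196.     0.3   -0.2] F [-0.2 -0.3 -1.6] open 0.018
rot deg [ 0.2 -0.1  0. ] d world mm [-1.9  0.4  0.2]
0.04 -0.01 0.01 -0.01 -0.05 -0.01
```

It's entering the slot cleanly. Continuing to handle x of about -127.

```bash
python3 -m jog '0 0 0 0 0.3 0 -1; 0 0 0 0 0.35 0 -1; 0 0 0 0 0.3 0 -1; 0 0 0 0 0 0 -1';  python3 plan.py p -128 0 0 0 0 y 1;python3 -m jog '0 0 0 0 0.25 0 -1; 0 0 0 0 0.25 0 -1; 0 0 0 0 0.23 0 -1; 0 0 0 0 0 0 -1';python3 plan.py p -128 0 0 0 0 y 1; python3 look.py g top:340,130,150,120,5
```

```text
clock: 20.62
tool_pos: [0.4885, -0.2166, -0.0002]
orientation: [179.8, -0.1, 68.2]
force: [0.7, -0.7, -1.9]
opening: 0.018
t 20.62 J [  -2.9   18.8  -30.4    0.   -40.6 -108.9] target [ 0.5162 -0.228   0.    ] TCPpress [-157.9    0.3   -0.2] F [ 0.7 -0.7 -1.9] open 0.018
rot deg [ 0.2 -0.1  0. ] d world mm [ 27.6 -11.4   0.2]
0.04 -0.01 0.01 -0.01 0.75 -0.0
clock: 21.12
tool_pos: [0.5153, -0.2273, -0.0001]
orientation: [179.8, -0.1, 68.2]
force: [0.4, 0.5, -2.5]
opening: 0.0182
t 21.12 J [  -3.9   21.   -26.7   -0.   -42.1 -107.9] target [ 0.5162 -0.228   0.    ] TCPpress [-1.29e+02  3.00e-01 -1.00e-01] F [ 0.4  0.5 -2.5] open 0.0182
rot deg [ 0.2 -0.1  0. ] d world mm [ 0.9 -0.7  0.1]
0.04 -0.01 0.01 -0.01 0.03 -0.0
top tcp px [320. 491.]
[ 5.153e-01 -2.273e-01 -1.000e-04] [ 1.798e+02 -1.000e-01  6.820e+01] [  -3.9   21.   -26.7   -0.   -42.1 -107.9] [ 0.4  0.5 -2.5] 0.0182
```

View pics/g_top.png

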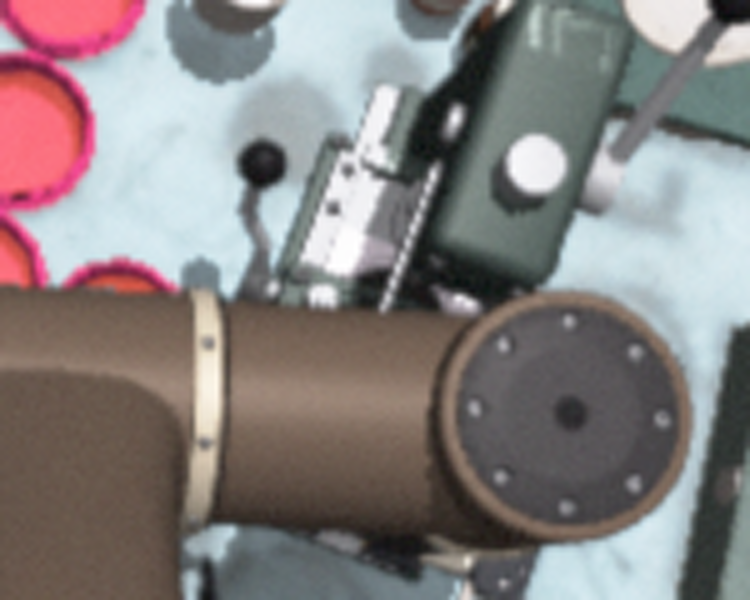

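```bash
cat > ik3.py <<'E'
from ik2 import *
for t in (13,15,18,20,22):
    for x in(-165,-150,-104,-98):
        for z in (.036,.046):
            M=targetR(PA,t,"y",0);p=rep(p2w(np.array([x/1000,0,z])),M)
            print(t,x,z,"rep press",p.round(4),[q.round(0).astype(int).tolist()+[int(-j6(fk(q)[1],Ro.from_matrix(M),1)-90)] for q in sols(p,M)])
E
python3 ik3.py
```

```text
13 -165 0.036 rep press [ 4.895e-01 -2.173e-01 -1.000e-04] [[0, 12, -48, 16, -18, -127]]
13 -165 0.046 rep press [ 0.4895 -0.2173  0.0099] [[1, 11, -47, 15, -20, -125]]
13 -150 0.036 rep press [ 5.035e-01 -2.229e-01 -1.000e-04] [[0, 14, -46, 15, -19, -125]]
13 -150 0.046 rep press [ 0.5035 -0.2229  0.0099] [[0, 13, -45, 14, -21, -123]]
13 -104 0.036 rep press [ 5.462e-01 -2.400e-01 -1.000e-04] [[-2, 17, -39, 12, -21, -120]]
13 -104 0.046 rep press [ 0.5462 -0.24    0.0099] [[-2, 16, -39, 11, -23, -119]]
13 -98 0.036 rep press [ 5.517e-01 -2.422e-01 -1.000e-04] [[-2, 18, -39, 12, -22, -119]]
13 -98 0.046 rep press [ 0.5517 -0.2422  0.0099] [[-2, 17, -38, 11, -23, -119]]
15 -165 0.036 rep press [ 4.907e-01 -2.178e-01  3.000e-04] [[-1, 11, -53, 26, -12, -135]]
15 -165 0.046 rep press [ 0.4907 -0.2178  0.0103] [[0, 11, -52, 22, -15, -132]]
15 -150 0.036 rep press [ 5.046e-01 -2.234e-01  3.000e-04] [[-1, 13, -51, 23, -13, -132]]
15 -150 0.046 rep press [ 0.5046 -0.2234  0.0103] [[0, 12, -49, 20, -16, -130]]
15 -104 0.036 rep press [ 5.473e-01 -2.404e-01  3.000e-04] [[-2, 17, -43, 17, -17,
[... 934 characters left out ...]
245  0.0012] []
20 -150 0.046 rep press [ 0.5075 -0.2245  0.0112] []
20 -104 0.036 rep press [ 0.5502 -0.2416  0.0012] []
20 -104 0.046 rep press [ 0.5502 -0.2416  0.0112] []
20 -98 0.036 rep press [ 0.5558 -0.2438  0.0012] []
20 -98 0.046 rep press [ 0.5558 -0.2438  0.0112] []
22 -165 0.036 rep press [ 0.4947 -0.2194  0.0017] []
22 -165 0.046 rep press [ 0.4947 -0.2194  0.0117] []
22 -150 0.036 rep press [ 0.5086 -0.2249  0.0017] []
22 -150 0.046 rep press [ 0.5086 -0.2249  0.0117] []
22 -104 0.036 rep press [ 0.5513 -0.242   0.0017] []
22 -104 0.046 rep press [ 0.5513 -0.242   0.0117] []
22 -98 0.036 rep press [ 0.5569 -0.2443  0.0017] []
22 -98 0.046 rep press [ 0.5569 -0.2443  0.0117] []
```

```bash
python3 -m jog '0 0 0 0 0 0 1; 0 0 0 0 0 0 1; 0 0 0 0 0 0 1; 0 0 0 0 -0.2 0 1; 0 0 0 0 -0.35 -0.05 1; 0 0 0 0 -0.35 -0.1 1; 0 0 0 0 0 0 -1; 0 0 0 0 0 0 -1'; python3 plan.py p -150.4 0 6.3 0 15 y 6
```

```text
clock: 22.18
tool_pos: [0.4815, -0.2137, 0.0065]
orientation: [179.7, -0.1, 68.3]
force: [-0.2, -0.6, -0.9]
opening: 0.0631
t 22.18 J [  -2.6   17.6  -31.     0.   -41.1 -109.1] target [ 0.4954 -0.2196  0.0063] TCPpress [-165.5    0.4    6.5] F [-0.2 -0.6 -0.9] open 0.0631
rot deg [-14.7  -0.1   0.1] d world mm [13.8 -6.  -0.2]
-0.43 -0.0 0.0 -0.0 0.06 0.0
-0.43 -0.0 0.0 -0.0 0.06 0.0
-0.43 -0.0 0.0 -0.0 0.06 0.01
-0.43 -0.0 0.0 -0.0 0.06 0.01
-0.43 -0.0 0.0 -0.0 0.06 0.01
-0.43 -0.0 0.0 -0.0 0.06 0.01
```

```bash
python3 -m jog '-0.43 0 0 0 0.06 0 -1; -0.43 0 0 0 0.06 0 -1; -0.43 0 0 0 0.06 0.01 -1; -0.43 0 0 0 0.06 0.01 -1; -0.43 0 0 0 0.06 0.01 -1; -0.43 0 0 0 0.06 0.01 -1; 0 0 0 0 0 0 -1'; python3 plan.py p -94.4 0 6.3 0 15 y 4; python3 look.py i scene:330,60,130,130,5
```

```text
clock: 23.05
tool_pos: [0.493, -0.2193, 0.0055]
orientation: [165.1, -0.0, 68.3]
force: [0.1, -0.8, 0.5]
opening: 0.0002
t 23.05 J [  -0.3   11.3  -51.6   22.3  -14.2 -132.5] target [ 0.5474 -0.2404  0.0063] TCPpress [-152.7   -0.6    5.5] F [ 0.1 -0.8  0.5] open 0.0002
rot deg [-0.1 -0.   0.1] d world mm [ 54.4 -21.1   0.8]
-0.01 -0.0 0.0 0.0 0.35 0.09
-0.01 -0.0 0.0 0.0 0.35 0.09
-0.01 -0.0 0.0 0.0 0.35 0.09
-0.01 -0.0 0.0 0.0 0.35 0.09
scene tcp px [371. 526.]
[ 0.493  -0.2193  0.0055] [165.1  -0.   68.3] [  -0.3   11.3  -51.6   22.3  -14.2 -132.5] [ 0.1 -0.8  0.5] 0.0002
```

View pics/i_scene.png

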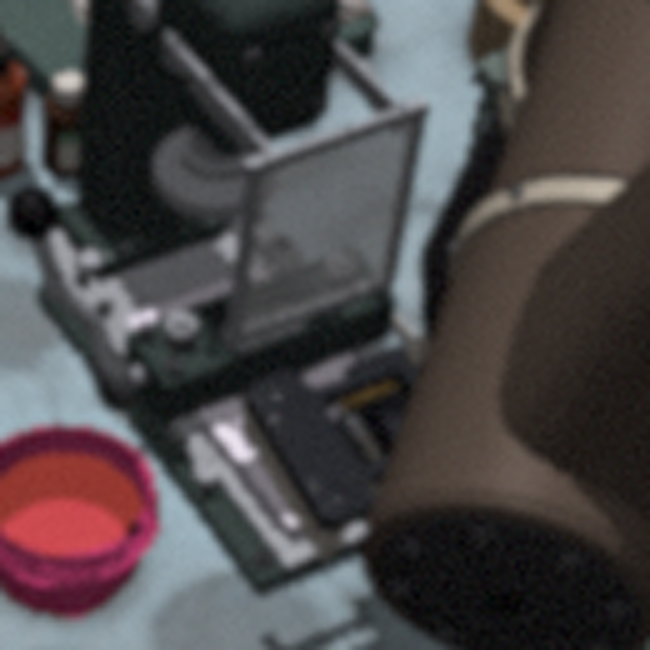

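The plate is in the slot with its rear end visible, and the shut fingers are behind the handle. Pushing now.

```bash
python3 -m jog '0 0 0 0 0.24 0.065 -1; 0 0 0 0 0.24 0.065 -1; 0 0 0 0 0.24 0.065 -1; 0 0 0 0 0.24 0.065 -1; 0 0 0 0 0 0 -1'; python3 plan.py p -94.4 0 6.3 0 15 y 1;  python3 -m jog '0 0 0 0 0.15 0.04 -1; 0 0 0 0 0 0 -1'; python3 plan.py p -94.4 0 6.3 0 15 y 1
```

```text
clock: 23.72
tool_pos: [0.533, -0.234, 0.006]
orientation: [165.0, -0.1, 68.3]
force: [-0.2, 1.1, -0.2]
opening: 0.0006
t 23.73 J [  -1.6   14.8  -45.    17.7  -16.8 -126.6] target [ 0.5474 -0.2404  0.0063] TCPpress [-110.1    0.6    6. ] F [-0.2  1.1 -0.2] open 0.0006
rot deg [ 0.  -0.1  0. ] d world mm [14.3 -6.4  0.3]
0.01 -0.02 0.0 -0.02 0.38 0.09
clock: 23.98
tool_pos: [0.5378, -0.2362, 0.006]
orientation: [165.0, -0.1, 68.3]
force: [0.5, 0.4, 0.4]
opening: 0.0004
t 23.98 J [  -1.7   15.2  -44.1   17.1  -17.2 -125.8] target [ 0.5474 -0.2404  0.0063] TCPpress [-104.8    0.4    6. ] F [0.5 0.4 0.4] open 0.0004
rot deg [ 0.  -0.1  0. ] d world mm [ 9.6 -4.2  0.3]
0.0 -0.02 0.0 -0.01 0.25 0.06
```

```bash
python3 -m jog '0 0 0 0 0.12 0.03 -1; 0 0 0 0 0.05 0.01 -1; 0 0 0 0 0 0 -1'; python3 -m jog '0 0 0 0 0.05 0.015 -1; 0 0 0 0 0 0 -1'; python3 look.py j scene:330,60,130,130,5 top:340,130,150,120,5;python3 plan.py p -94.4 0 6.3 0 15 y 1
```

```text
clock: 24.35
tool_pos: [0.5442, -0.2388, 0.0062]
orientation: [165.0, -0.1, 68.3]
force: [0.0, 0.6, -0.7]
opening: 0.0003
clock: 24.6
tool_pos: [0.5457, -0.2396, 0.0061]
orientation: [165.0, -0.1, 68.2]
force: [-1.6, 0.2, 0.3]
opening: 0.0004
scene tcp px [312. 455.]
top tcp px [340. 441.]
[ 0.5457 -0.2396  0.0061] [ 1.65e+02 -1.00e-01  6.82e+01] [  -2.    15.9  -42.7   16.3  -17.9 -124.6] [-1.6  0.2  0.3] 0.0004
t 24.7 J [  -2.    15.9  -42.7   16.3  -17.9 -124.6] target [ 0.5474 -0.2404  0.0063] TCPpress [-96.3   0.2   6.1] F [-1.2  0.2  1.8] open 0.0006
rot deg [-0.  -0.1  0. ] d world mm [ 1.7 -0.9  0.2]
-0.0 -0.01 0.0 -0.0 0.05 0.01
```

View pics/j_scene.png

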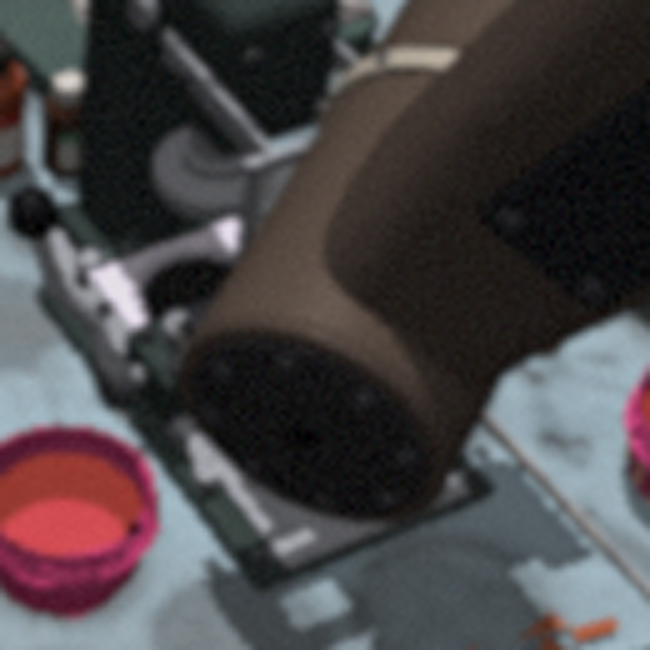

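View pics/j_top.png

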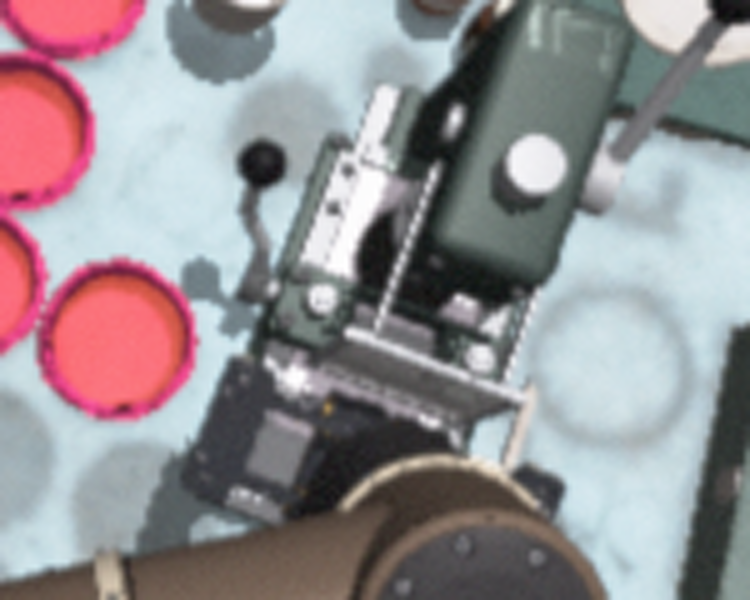

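```bash
for i in 1 2; do :; done; python3 -m jog '0 0 0 0 0.05 0.013 -1; 0 0 0 0 0 0 -1'; python3 plan.py p -94.4 0 6.3 0 15 y 1|head -1; python3 -m jog '0 0 0 0 0.05 0.013 -1; 0 0 0 0 0 0 -1';python3 plan.py p -94.4 0 6.3 0 15 y 1|head -1
```

```text
clock: 24.95
tool_pos: [0.5471, -0.2403, 0.006]
orientation: [165.1, -0.1, 68.2]
force: [-4.4, 2.2, 4.0]
opening: 0.0002
t 24.95 J [  -2.1   16.   -42.4   16.1  -18.1 -124.4] target [ 0.5474 -0.2404  0.0063] TCPpress [-94.7   0.1   6. ] F [-4.4  2.2  4. ] open 0.0002
clock: 25.2
tool_pos: [0.5471, -0.2407, 0.0054]
orientation: [165.2, -0.0, 68.2]
force: [-12.8, 9.1, 11.1]
opening: 0.0004
t 25.2 J [  -2.1   16.2  -42.2   15.8  -18.3 -124.1] target [ 0.5474 -0.2404  0.0063] TCPpress [-94.5  -0.3   5.4] F [-12.8   9.1  11.1] open 0.0004
```

Contact at rep x -94.6, which is where I expected home (-94.4). Backing off to check by eye that this is the end stop and not the guard.

```bash
python3 -m jog '0 0 0 0 -0.2 -0.05 -1; 0 0 0 0 -0.9 -0.25 -1; 0 0 0 0 -0.6 -0.5 -1; 0.4 0 0 0 0 -0.9 -1; 0.5 0 0 0 -0.4 -0.9 -1; 0.5 0 0 0.5 0 -0.9 -1; 0.5 0 0 0.9 0 -0.6 -1; 0.5 0 0 0.9 0 0 -1'; python3 look.py k scene:330,60,130,130,5 top:360,140,110,100,6;python3 plan.py p -94.4 0 6.3 0 15 y 1
```

```text
clock: 26.2
tool_pos: [0.4784, -0.1118, 0.1482]
orientation: [178.5, -0.2, 68.3]
force: [0.3, -0.2, 0.0]
opening: 0.0004
scene tcp px [304. 475.]
top tcp px [ 75. 592.]
[ 0.4784 -0.1118  0.1482] [178.5  -0.2  68.3] [  10.4    3.8  -26.7    0.7  -58.1 -122.5] [ 0.3 -0.2  0. ] 0.0004
t 26.3 J [  10.5    4.1  -26.7    0.7  -58.  -122.5] target [ 0.5474 -0.2404  0.0063] TCPpress [-205.8   95.1  146.1] F [-0.5  0.  -0.4] open 0.0001
rot deg [-13.6  -0.2   0.1] d world mm [  68.1 -129.7 -139.8]
-2.38 -0.03 0.02 -2.4 2.69 3.55
```

View pics/k_scene.png

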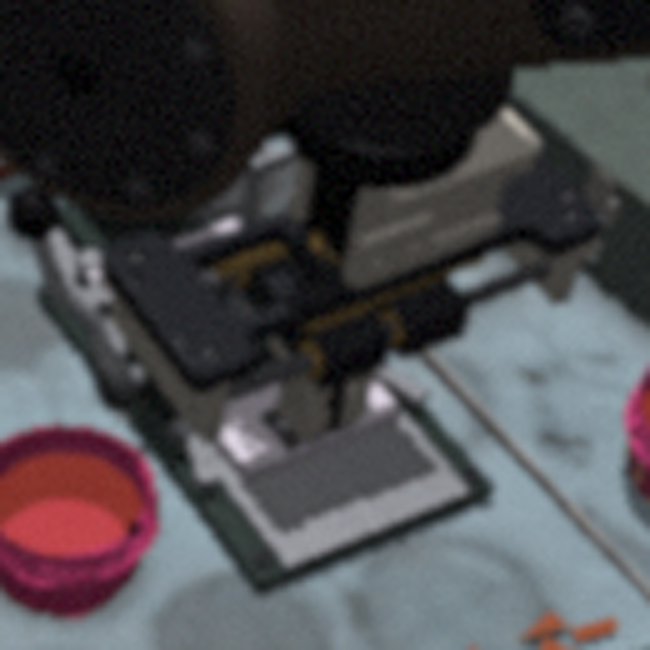

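View pics/k_top.png

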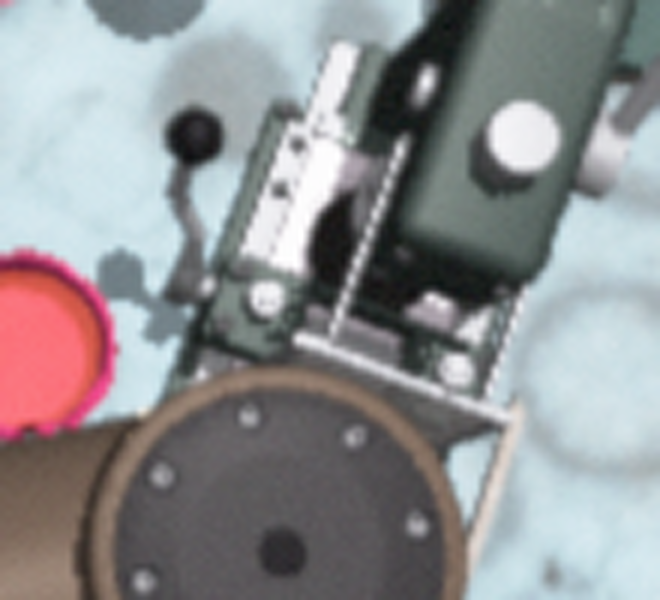

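Run:
```python
from h import *
from plan import *
d=np.load("pics/k_top.npy");X=cloud("top",d);a=np.radians(PA)
E=X-[PX,PY,0];px=np.cos(a)*E[...,0]+np.sin(a)*E[...,1];py=-np.sin(a)*E[...,0]+np.cos(a)*E[...,1]
m=(d>0)&(px>-.05)&(px<.25)&(py>.05)&(py<.2)
H=np.zeros((15,30))
ix=((px[m]+.05)*100).astype(int).clip(0,29);iy=((py[m]-.05)*100).astype(int).clip(0,14)
np.maximum.at(H,(iy,ix),X[...,2][m]*1000)
print("rows y 50..190, cols x -50..240");print(H.astype(int))
f=lambda P:((proj("scene",p2w(np.array(P)/1000))[0]-[330,60])*5).round()
print("rear edge if home",f([-100,48,24]),f([-100,-48,24]),"handle top",f([-84,0,66]))
g=lambda P:((proj("top",p2w(np.array(P)/1000))[0]-[360,140])*6).round()
print("pocket left edge", g([25,38,24]),g([25,0,24]),g([63,0,24]), "lead", g([70,48,24]),"knob q0",g([30,115,128]))
```

```text
rows y 50..190, cols x -50..240
[[ 62  78  77  62  26  33  29  30  32  28  35  31  20  19  14  17  19  13
    2   5   4   6   2  66  89  88  68   2   2   1]
 [ 67  62  62  65  27  28  31  29  31  30  31  29  19  20   3   4   5   3
    3   5   1   6   4   5  60  61   2   3   6   2]
 [ 59  60  56  57  10  16  12  10  12  11  13  16  14  11   3   4   3   4
    5   3   3   5   2   2   3   3   2   2   5   4]
 [ 55  60  75  52   0   5   3   6   2   1   4   2   3   4   1   7   2   5
    3   4   3   4   2   3   4   3   4   0   2   4]
 [ 51  58  73  89  93   3   0   3   4   0   0   1   2   4   4   3   4   3
    1   6   6   4   5 256   1 207   5 223 222   3]
 [  6   5   4  98 114 151 157 146   0   0   0   0   1   2   3   2   4   4
    3   3   6   5   2 257 258 259 260 260 256 227]
 [  3   4   3   2 117 150 158 150   1   0   0   5   8   4   5   3   3   3
    3   2   8   3   2   1 201 257 259 260 263 264]
 [  1   3   4   3   5 152 153 151   3   3   3   4   4   3   3   4   4   6
   80  82  82  82   0   0   1   6   3 236 233 261]
 [  0   3   3   2   4   0   1   2   4   6   3   3   6   2   5   4   
[... 262 characters left out ...]
  6   9   9  35  84   0   0   0   3   3   6]
 [ 57   2   3   4   4   3   1   3   6   5   3   3   3   7   4   2  82  57
    0  10  10  11  23  81   0   0   0   5   4   4]
 [ 56   6   4   3   3   4   3   5   2   5   4   4   3   2   3   5  85  83
    0   0   9   9  84  82   0   0   0   4   4   4]
 [  6   3   3   4   1   5   3   4   4   2   3   3   3   4   5   2   2  83
   82  35  38  79  82   0   0   4   4   4   5   4]
 [  4   1   5   7   4   5   5   1   5   4   2   2   6   6   3   2   3   6
   84  84  82  83   0   4   2   3   4   1   2   3]]
rear edge if home [242. 468.] [396. 405.] handle top [313. 361.]
pocket left edge [305. 218.] [376. 245.] [401. 176.] lead [317. 131.] knob q0 [201. 107.]
```

```bash
python3 plan.py p -190 118 146 0 0 x 16
```

```text
t 26.3 J [  10.5    4.1  -26.7    0.7  -58.  -122.5] target [ 0.5024 -0.0954  0.146 ] TCPpress [-205.8   95.1  146.1] F [-0.5  0.  -0.4] open 0.0001
rot deg [  1.2   0.9 -89.8] d world mm [23.1 15.4 -0.1]
0.01 0.01 -0.98 0.04 0.02 0.0
0.01 0.01 -0.98 0.03 0.03 0.0
0.01 0.01 -0.98 0.03 0.03 0.0
0.01 0.01 -0.98 0.03 0.03 0.0
0.01 0.01 -0.98 0.02 0.04 0.0
0.01 0.01 -0.98 0.02 0.04 0.0
0.01 0.01 -0.98 0.02 0.04 0.0
0.01 0.01 -0.98 0.01 0.04 0.0
0.01 0.01 -0.98 0.01 0.04 0.0
0.01 0.01 -0.98 0.0 0.04 0.0
0.01 0.01 -0.98 -0.0 0.04 0.0
0.01 0.01 -0.98 -0.0 0.04 0.0
0.01 0.01 -0.98 -0.01 0.04 0.0
0.01 0.01 -0.98 -0.01 0.04 0.0
0.01 0.01 -0.98 -0.02 0.04 0.0
0.01 0.01 -0.98 -0.02 0.04 0.0
```

```bash
python3 -m jog '0.01 0.01 -0.98 0.04 0.02 0 -1; 0.01 0.01 -0.98 0.03 0.03 0 -1; 0.01 0.01 -0.98 0.03 0.03 0 -1; 0.01 0.01 -0.98 0.03 0.03 0 -1; 0.01 0.01 -0.98 0.02 0.04 0 -1; 0.01 0.01 -0.98 0.02 0.04 0 -1; 0.01 0.01 -0.98 0.02 0.04 0 -1; 0.01 0.01 -0.98 0.01 0.04 0 -1'
python3 -m jog '0.01 0.01 -0.98 0.01 0.04 0 -1; 0.01 0.01 -0.98 0 0.04 0 -1; 0.01 0.01 -0.98 0 0.04 0 -1; 0.01 0.01 -0.98 0 0.04 0 -1; 0.01 0.01 -0.98 -0.01 0.04 0 -1; 0.01 0.01 -0.98 -0.01 0.04 0 -1; 0.01 0.01 -0.98 -0.02 0.04 0 -1; 0.01 0.01 -0.98 -0.02 0.04 0 -1'
python3 plan.py p 52 117 140 0 0 x 7;python3 look.py l scene:330,60,130,130,5 top:360,140,110,100,6
```

```text
clock: 27.3
tool_pos: [0.4877, -0.1053, 0.1454]
orientation: [179.3, 0.3, 113.3]
force: [0.4, -0.7, -0.2]
opening: 0.0004
clock: 28.3
tool_pos: [0.4986, -0.0978, 0.1455]
orientation: [179.9, 0.1, 158.3]
force: [1.3, -0.4, 0.5]
opening: 0.0004
t 28.3 J [ 11.1   6.6 -23.6  -0.  -59.7 -32.8] target [ 0.7267 -0.1862  0.14  ] TCPpress [-192.6  114.4  145.5] F [ 1.3 -0.4  0.5] open 0.0004
rot deg [0.1 0.1 0.1] d world mm [228.1 -88.4  -5.5]
0.0 0.0 0.0 -0.87 0.01 0.02
0.0 0.0 0.0 -0.87 0.01 0.02
0.0 0.0 0.0 -0.87 0.01 0.02
0.0 0.0 0.0 -0.87 0.01 0.02
0.0 0.0 0.0 -0.87 0.01 0.02
0.0 0.0 0.0 -0.87 0.01 0.02
0.0 0.0 0.0 -0.87 0.01 0.02
scene tcp px [249. 474.]
top tcp px [ 42. 548.]
[ 0.4986 -0.0978  0.1455] [1.799e+02 1.000e-01 1.583e+02] [ 11.1   6.6 -23.6  -0.  -59.7 -32.8] [ 1.3 -0.4  0.5] 0.0004
```

View pics/l_top.png

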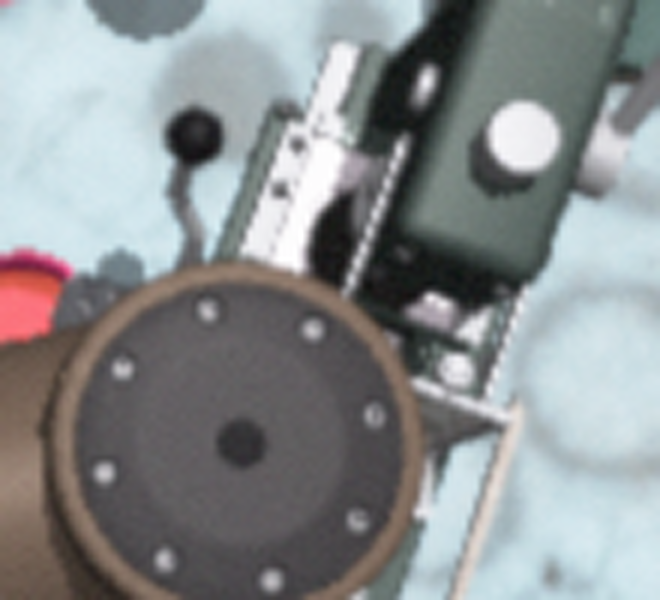

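View pics/l_scene.png

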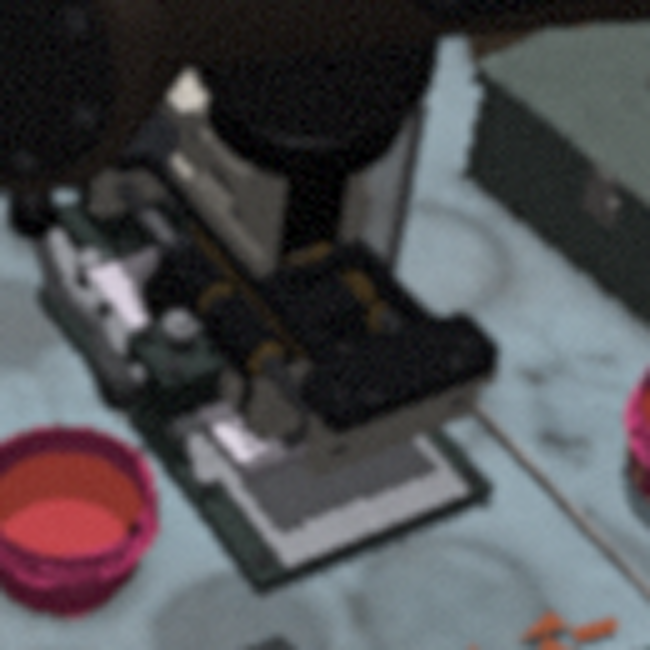

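```bash
python3 -m jog '0 0 0 -0.87 0.01 0 -1; 0 0 0 -0.87 0.01 0 -1; 0 0 0 -0.87 0.01 0 -1; 0 0 0 -0.87 0.01 0 -1; 0 0 0 -0.87 0.01 0 -1; 0 0 0 -0.87 0.01 0 -1; 0 0 0 -0.9 0.01 0 -1; 0 0 0 0 0 0 -1'; python3 plan.py p 52 116 82 0 0 x 2;python3 look.py m scene:330,60,130,130,5 top:360,140,110,100,6
```

```text
clock: 29.4
tool_pos: [0.7277, -0.1874, 0.1439]
orientation: [180.0, 0.0, 157.9]
force: [-0.5, 0.8, -1.1]
opening: 0.0008
t 29.4 J [  0.3  29.1   8.5  -0.  -69.4 -22.4] target [ 0.7264 -0.1871  0.082 ] TCPpress [ 53.4 116.2 143.9] F [-0.5  0.8 -1.1] open 0.0008
rot deg [ 0.   0.  -0.3] d world mm [ -1.4   0.3 -61.9]
0.0 0.0 -0.03 0.02 -0.0 0.77
0.0 0.0 -0.03 0.02 -0.0 0.77
scene tcp px [ -9. 156.]
top tcp px [222.  52.]
[ 0.7277 -0.1874  0.1439] [180.    0.  157.9] [  0.3  29.1   8.5  -0.  -69.4 -22.4] [-0.5  0.8 -1.1] 0.0008
```

View pics/m_top.png

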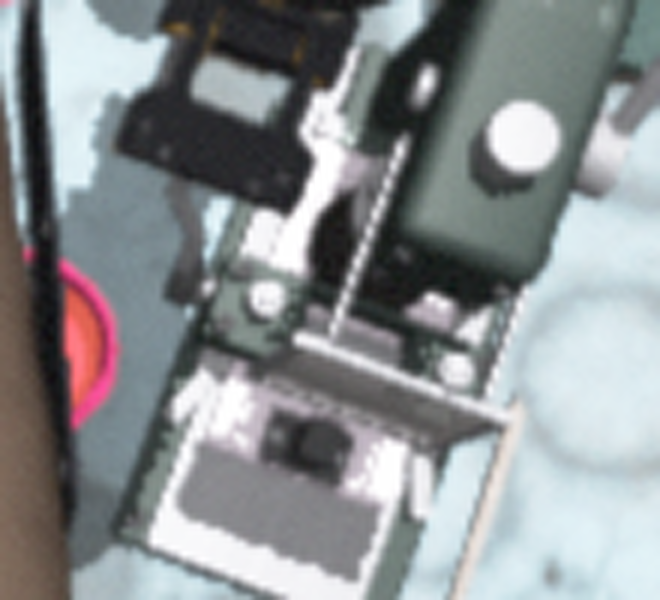

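View pics/m_scene.png

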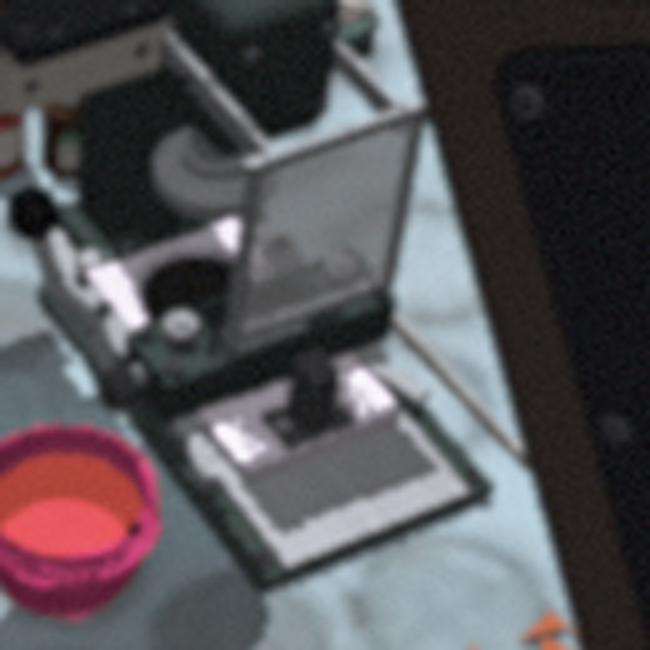

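Run:
```python
from h import *
from plan import *
S=lambda u,v,z:(w2p(onplane("scene",330+u/5,60+v/5,z))*1000).round(1)
T=lambda u,v,z:(w2p(onplane("top",360+u/6,140+v/6,z))*1000).round(1)
print("scene rear",S(248,468,.024),S(330,433,.024),S(398,408,.024)); print("handle top s",S(313,358,.066))
print("bed front check s",S(285,568,.014),S(470,492,.014))
print("top rear",T(200,445,.024),T(290,475,.024),T(372,498,.024),"handle top",T(325,443,.066))
print("top bed front",T(150,538,.014),T(290,590,.014))
for c in("scene","top"):
    d=np.load(f"pics/m_{c}.npy");X=cloud(c,d);a=np.radians(PA);E=X-[PX,PY,0];px=np.cos(a)*E[...,0]+np.sin(a)*E[...,1];py=-np.sin(a)*E[...,0]+np.cos(a)*E[...,1]
    m=(d>0)&(abs(py)<.045)&(px>-.15)&(px<-.06)&(X[...,2]<.08)&((abs(py)>.02)|(px<-.11))
    Z=X[...,2]*1000
    for lo in range(-130,-60,4):
        s=m&(px*1000>=lo)&(px*1000<lo+4)
        if s.sum()>3: print(c,lo,np.median(Z[s]).round(1),s.sum())
    h=(d>0)&(abs(py)<.03)&(px>-.13)&(px<-.05)&(Z>55)&(Z<75);print(c,"handle top x",np.percentile(px[h]*1000,[5,50,95]).round(1),"y",np.percentile(py[h]*1000,[5,50,95]).round(1))
```

```text
scene rear [-101.6   45.5   24. ] [-100.5   -5.9   24. ] [-102.1  -47.9   24. ]
handle top s [-82.5  -1.1  66. ]
bed front check s [-161.4   59.    14. ] [-162.5  -54.3   14. ]
top rear [-103.7   48.6   24. ] [-101.6    1.2   24. ] [-97.7 -41.1  24. ] handle top [-87.5  -2.6  66. ]
top bed front [-155.7   54.9   14. ] [-154.9  -19.9   14. ]
scene -130 14.4 42
scene -126 14.8 38
scene -122 14.5 38
scene -118 14.4 41
scene -114 14.5 35
scene -110 14.1 20
scene -106 16.1 42
scene -102 22.0 39
scene -98 24.9 27
scene -94 25.2 23
scene -90 25.4 18
scene -86 24.7 24
scene -82 25.1 16
scene -78 23.8 15
scene -74 24.1 16
scene -70 23.2 19
scene -66 25.0 18
scene -62 25.2 7
scene handle top x [-97.  -79.8 -52.9] y [-23.9   3.1  25.3]
top -130 14.7 38
top -126 14.3 40
top -122 14.6 38
top -118 14.7 42
top -114 14.6 38
top -110 14.1 21
top -106 13.2 18
top -102 22.2 31
top -98 24.2 21
top -94 24.9 25
top -90 25.4 21
top -86 24.5 21
top -82 25.0 24
top -78 25.9 22
top -74 24.4 22
top -70 24.6 21
top -66 24.4 16
top handle top x [-95.3 -86.  -75.3] y [-6.3  1.9 10.3]
```

The plate's rear edge is at -100 to -102 (home is -100) and its top is at z 24–25. The push also ended against a hard stop, so the plate is home. Next I'll put the finger behind the knob (q≈0.18) and pull forward.

```bash
python3 -m jog '0 0 0 0 0 0.77 -1; 0 0 0 0 0 0.77 -1; 0 0 0 0.39 0 -0.04 -1; 0 0 0 0.39 0 -0.04 -1; 0 0 0 0.52 0 -0.11 -1; 0 0 0 0 0 0 -1'; python3 plan.py p -20 116 92.6 0 0 x 1; python3 look.py n scene:300,60,130,130,5
```

```text
clock: 30.25
tool_pos: [0.6775, -0.1662, 0.0934]
orientation: [179.9, 0.2, 158.1]
force: [0.4, 0.2, 1.3]
opening: 0.0006
t 30.25 J [  2.1  26.2  -3.2  -0.1 -60.4 -24. ] target [ 0.6595 -0.1604  0.0926] TCPpress [ -1.2 117.3  93.4] F [0.4 0.2 1.3] open 0.0006
rot deg [ 0.1  0.2 -0.1] d world mm [-17.9   5.8  -0.8]
0.02 0.03 -0.02 0.47 -0.03 0.02
scene tcp px [188. 296.]
[ 0.6775 -0.1662  0.0934] [179.9   0.2 158.1] [  2.1  26.2  -3.2  -0.1 -60.4 -24. ] [0.4 0.2 1.3] 0.0006
```

View pics/n_scene.png

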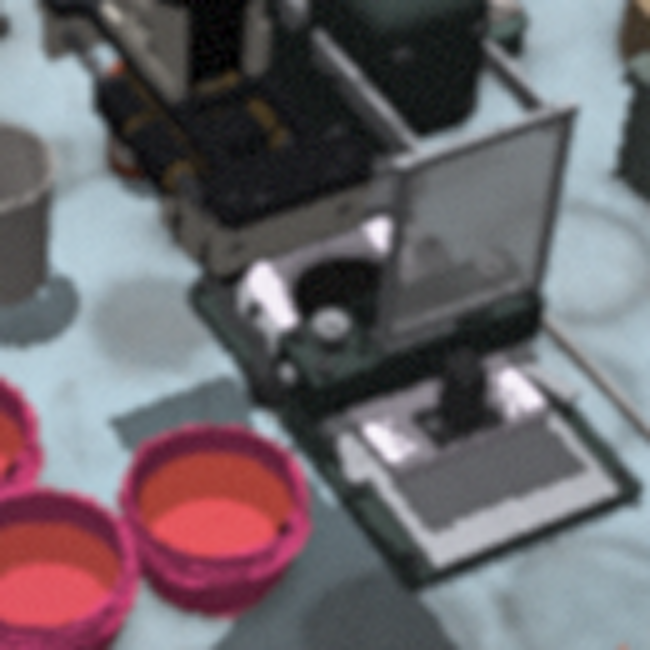

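```bash
python3 -m jog '0 0 0 0.5 -0.03 -0.02 -1; 0 0 0 0.5 0 0.05 -1; 0 0 0 0 0 0 -1'; python3 plan.py p -58.4 115 85.7 0 0 x 1;python3 -m jog '0 0 0 0.4 0 0.15 -1; 0 0 0 0 0 0 -1'; python3 plan.py p -58.4 115 85.7 0 0 x 1; python3 look.py o scene:300,60,130,130,5 top:340,130,130,110,6
```

```text
clock: 30.68
tool_pos: [0.6409, -0.1527, 0.0909]
orientation: [179.9, 0.1, 158.1]
force: [1.7, -0.2, 0.3]
opening: 0.0001
t 30.68 J [  3.5  23.   -8.7  -0.1 -58.1 -25.4] target [ 0.6235 -0.147   0.0857] TCPpress [-40.1 116.3  90.9] F [ 1.7 -0.2  0.3] open 0.0001
rot deg [ 0.1  0.1 -0.1] d world mm [-17.4   5.6  -5.2]
0.02 0.02 -0.02 0.46 -0.03 0.13
clock: 30.92
tool_pos: [0.6271, -0.1471, 0.0851]
orientation: [179.9, 0.2, 158.1]
force: [3.0, 0.7, 1.7]
opening: 0.0002
t 30.93 J [  4.1  22.  -11.1  -0.  -56.7 -26. ] target [ 0.6235 -0.147   0.0857] TCPpress [-55.  116.3  85.1] F [3.  0.7 1.7] open 0.0002
rot deg [ 0.1  0.2 -0.1] d world mm [-3.6  0.1  0.6]
0.02 0.03 -0.02 0.09 -0.03 -0.02
scene tcp px [241. 374.]
top tcp px [244. 348.]
[ 0.6271 -0.1471  0.0851] [179.9   0.2 158.1] [  4.1  22.  -11.1  -0.  -56.7 -26. ] [3.  0.7 1.7] 0.0002
```

View pics/o_scene.png

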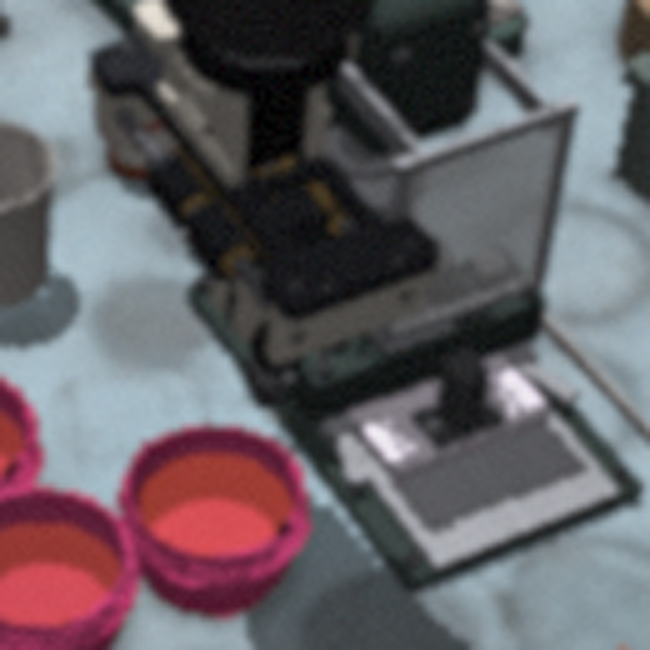

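View pics/o_top.png

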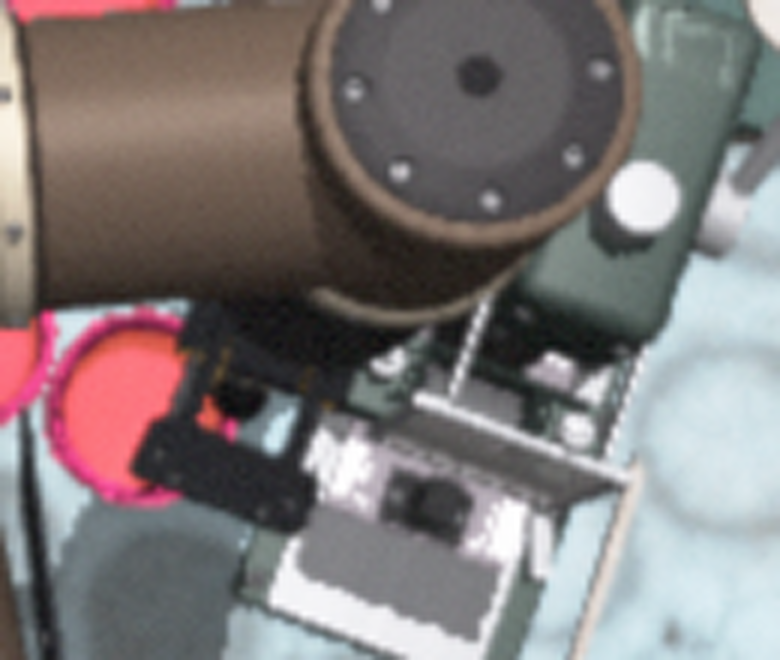

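The knob shows at (238,397) in the top crop, so q is about 1.15 to 1.2. It's in hand with a small force. I'll slide the fingertip up over the ball while keeping the push on, then press down along the arc.

```bash
python3 -m jog '0 0 0 0.05 -0.03 -0.25 -1; 0 0 0 0.08 0 -0.25 -1; 0 0 0 0.25 0 -0.15 -1; 0 0 0 0.25 0 0 -1; 0 0 0 0 0 0 -1'; python3 plan.py p -80 115 110 0 0 x 1; python3 look.py q scene:300,60,130,130,5 top:340,130,130,110,6
```

```text
clock: 31.65
tool_pos: [0.6008, -0.1383, 0.1104]
orientation: [179.9, 0.0, 158.1]
force: [-0.1, -0.2, -0.9]
opening: 0.0008
t 31.65 J [  5.1  18.4 -12.9  -0.1 -58.6 -27. ] target [ 0.6034 -0.139   0.11  ] TCPpress [-82.7 114.7 110.4] F [-0.1 -0.2 -0.9] open 0.0008
rot deg [ 0.1  0.  -0.1] d world mm [ 2.6 -0.7 -0.4]
0.01 0.0 -0.02 -0.07 0.01 0.01
scene tcp px [273. 373.]
top tcp px [234. 395.]
[ 0.6008 -0.1383  0.1104] [179.9   0.  158.1] [  5.1  18.4 -12.9  -0.1 -58.6 -27. ] [-0.1 -0.2 -0.9] 0.0008
```

View pics/q_top.png

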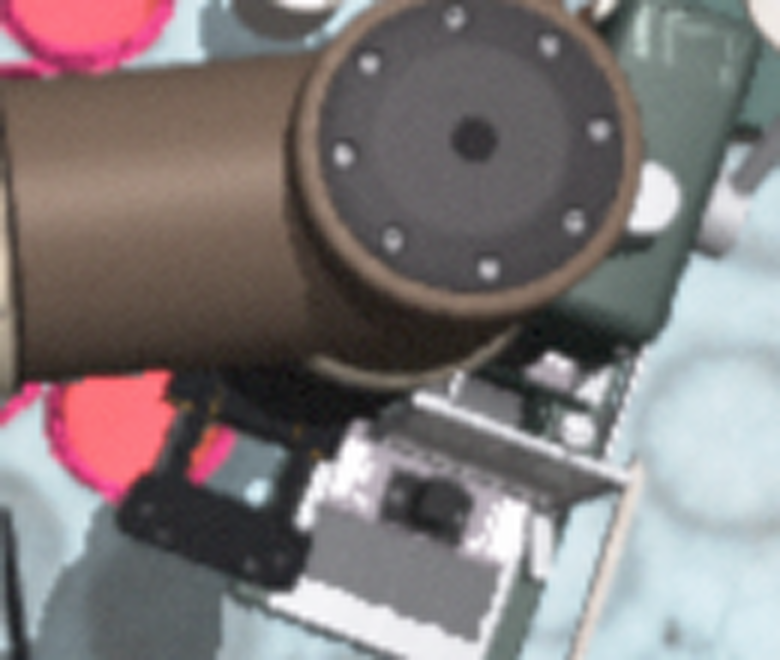

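View pics/q_scene.png

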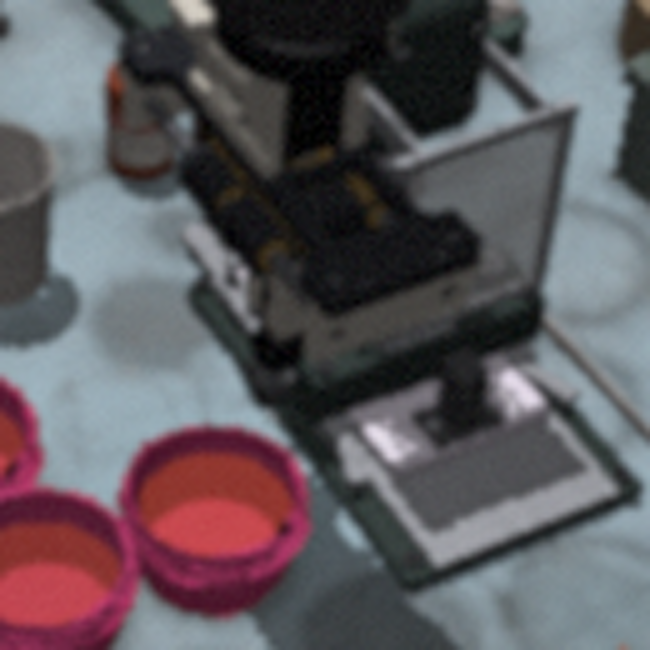

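```bash
python3 -m jog '0 0 0 0.15 0 0.2 -1; 0 0 0 0.15 0 0.2 -1; 0 0 0 0 0 0 -1'; python3 plan.py p -104 115 83.6 0 0 x 1; python3 look.py r scene:300,60,130,130,5
```

```text
clock: 32.12
tool_pos: [0.5919, -0.1334, 0.0998]
orientation: [179.8, 0.3, 158.2]
force: [-14.7, 13.2, 39.2]
opening: 0.0003
t 32.12 J [  5.7  17.9 -15.2  -0.  -56.5 -27.5] target [ 0.5811 -0.1301  0.0836] TCPpress [-92.8 116.   99.8] F [-14.7  13.2  39.2] open 0.0003
rot deg [0.2 0.3 0. ] d world mm [-10.8   3.3 -16.2]
0.03 0.05 0.0 0.28 -0.03 0.4
scene tcp px [280. 402.]
[ 0.5919 -0.1334  0.0998] [179.8   0.3 158.2] [  5.7  17.9 -15.2  -0.  -56.5 -27.5] [-14.7  13.2  39.2] 0.0003
```

View pics/r_scene.png

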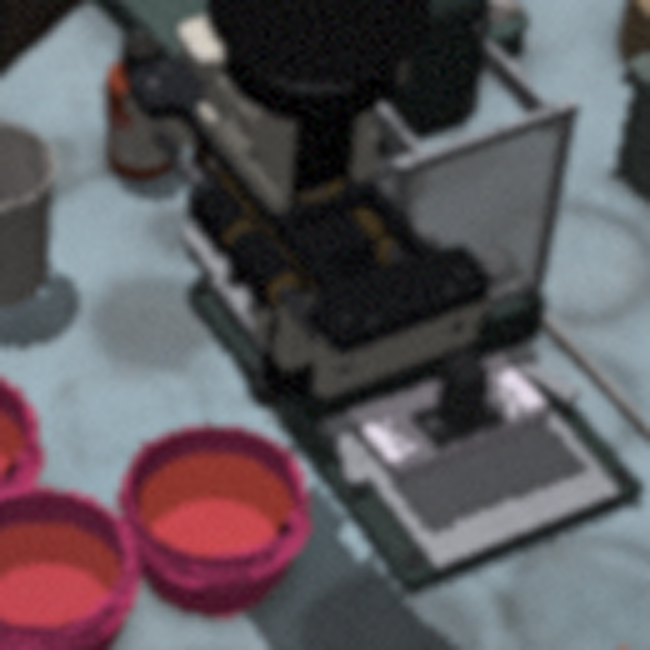

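Friction is locking it again because I pressed down faster than the arc allows. Feeding forward.

```bash
python3 -m jog '0 0 0 0.12 0 0 -1; 0 0 0 0.1 0 0 -1'; python3 plan.py p -104 115 83.6 0 0 x 1;python3 -m jog '0 0 0 0.1 -0.02 0 -1; 0 0 0 0 0 0 -1'; python3 plan.py p -104 115 83.6 0 0 x 1
```

```text
clock: 32.42
tool_pos: [0.5849, -0.1312, 0.097]
orientation: [179.9, 0.4, 158.2]
force: [0.9, -2.1, 5.7]
opening: 0.0007
t 32.42 J [  6.1  17.4 -16.5   0.1 -55.8 -27.9] target [ 0.5811 -0.1301  0.0836] TCPpress [-100.1  115.4   97. ] F [ 0.9 -2.1  5.7] open 0.0007
rot deg [ 0.1  0.4 -0. ] d world mm [ -3.8   1.1 -13.4]
0.02 0.06 -0.01 0.1 -0.01 0.34
clock: 32.67
tool_pos: [0.5807, -0.1302, 0.0956]
orientation: [179.9, 0.3, 158.1]
force: [2.9, 0.6, 7.6]
opening: 0.0006
t 32.67 J [  6.2  17.1 -17.    0.  -55.5 -28. ] target [ 0.5811 -0.1301  0.0836] TCPpress [-104.4  114.7   95.6] F [2.9 0.6 7.6] open 0.0006
rot deg [ 0.1  0.3 -0.1] d world mm [  0.5   0.1 -12. ]
0.02 0.05 -0.01 -0.01 0.01 0.3
```

```bash
python3 -m jog '0 0 0 0.13 0 0.12 -1; 0 0 0 0.12 0 0.13 -1; 0 0 0 0 0 0 -1'; python3 plan.py p -104 115 83.6 0 0 x 1;python3 -m jog '0 0 0 0.12 0 0.16 -1; 0 0 0 0.11 0 0.16 -1;0 0 0 0 0 0 -1'; python3 plan.py p -104 115 83.6 0 0 x 1
```

```text
clock: 33.05
tool_pos: [0.5701, -0.1259, 0.0851]
orientation: [179.9, 0.1, 158.1]
force: [-0.9, 3.0, 9.0]
opening: 0.0002
t 33.05 J [  6.7  16.9 -19.   -0.1 -54.  -28.5] target [ 0.5811 -0.1301  0.0836] TCPpress [-115.8  114.8   85.1] F [-0.9  3.   9. ] open 0.0002
rot deg [ 0.1  0.1 -0.1] d world mm [11.1 -4.2 -1.5]
0.02 0.02 -0.01 -0.3 0.01 0.04
clock: 33.42
tool_pos: [0.5599, -0.1221, 0.0716]
orientation: [179.9, -0.0, 158.1]
force: [-3.7, 4.0, 8.6]
opening: 0.0004
t 33.42 J [  7.2  16.9 -21.   -0.1 -52.1 -29. ] target [ 0.5811 -0.1301  0.0836] TCPpress [-126.7  114.6   71.6] F [-3.7  4.   8.6] open 0.0004
rot deg [ 0.1 -0.  -0.1] d world mm [21.2 -8.  12. ]
0.02 -0.01 -0.02 -0.57 0.01 -0.3
```

```bash
python3 -m jog '0 0 0 0.08 0 0.15 -1; 0 0 0 0.07 0 0.15 -1; 0 0 0 0 0 0 -1'; python3 plan.py p -104 115 83.6 0 0 x 1;python3 -m jog '0 0 0 0.02 0 0.06 -1; 0 0 0 0 0 0 -1'; python3 plan.py p -104 115 83.6 0 0 x 1; python3 look.py u scene:300,60,130,130,5
```

```text
clock: 33.8
tool_pos: [0.5538, -0.12, 0.0592]
orientation: [179.9, -0.1, 158.1]
force: [-4.2, 4.2, 7.0]
opening: 0.0004
t 33.8 J [  7.5  17.2 -22.6  -0.1 -50.3 -29.3] target [ 0.5811 -0.1301  0.0836] TCPpress [-133.1  114.2   59.2] F [-4.2  4.2  7. ] open 0.0004
rot deg [ 0.1 -0.1 -0.1] d world mm [ 27.3 -10.1  24.4]
0.01 -0.02 -0.02 -0.73 0.02 -0.61
clock: 34.05
tool_pos: [0.5541, -0.1199, 0.0584]
orientation: [179.9, 0.0, 158.1]
force: [-7.6, 6.3, 18.2]
opening: 0.0002
t 34.05 J [  7.5  17.2 -22.7  -0.1 -50.1 -29.3] target [ 0.5811 -0.1301  0.0836] TCPpress [-132.9  114.4   58.4] F [-7.6  6.3 18.2] open 0.0002
rot deg [ 0.1  0.  -0.1] d world mm [ 27.  -10.2  25.2]
0.01 0.0 -0.01 -0.72 0.02 -0.63
scene tcp px [319. 512.]
[ 0.5541 -0.1199  0.0584] [179.9   0.  158.1] [  7.5  17.2 -22.7  -0.1 -50.1 -29.3] [-7.6  6.3 18.2] 0.0002
```

View pics/u_scene.png

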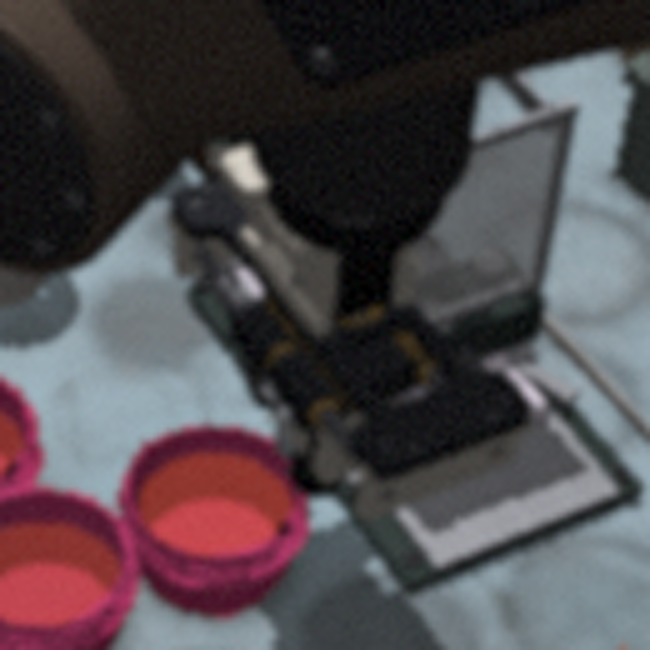

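The end stop is reached: the force jumped while the tip stayed put, at knob z≈82 and q≈1.78. Withdrawing straight up and then back.

```bash
python3 -m jog '0 0 0 0 0 -0.3 -1; 0 0 0 0 0 -0.8 -1; 0 0 0 0 0 -0.9 -1; 0 0 0 0.5 0 -0.6 -1; 0 0 0 0.9 0.6 0 -1; 0 0 0 0.5 0.9 0 -1; 0 0 0 0 0.9 0 -1; 0 0 0 0 0.9 0 -1'; python3 -m jog '0 0 0 0 0.9 0 -1; 0 0 0 0 0.9 0 -1; 0 0 0 0 0.5 0 -1; 0 0 0 0 0 0 -1';  python3 look.py v scene:300,60,130,130,5 top:340,130,130,110,6
python3 - <<'E'
from h import *
from plan import *
for q in (1.5,1.6,1.7,1.78):
    k=p2w([-.03+.105*np.sin(.611-q),.115,.0425+.105*np.cos(.611-q)]); print(q,((proj("scene",k)[0]-[300,60])*5).round(),((proj("top",k)[0]-[340,130])*6).round())
E
```

```text
clock: 35.1
tool_pos: [0.5331, 0.0313, 0.1613]
orientation: [179.9, 0.0, 158.1]
force: [0.1, -0.7, -0.6]
opening: 0.0003
clock: 35.6
tool_pos: [0.5676, 0.1163, 0.1607]
orientation: [180.0, 0.0, 158.2]
force: [0.1, -0.2, 0.0]
opening: 0.0003
scene tcp px [-39. 661.]
top tcp px [-315.  458.]
[0.5676 0.1163 0.1607] [180.    0.  158.2] [ 30.9  12.7 -13.9  -0.  -63.4 -52.8] [ 0.1 -0.2  0. ] 0.0003
1.5 [302. 414.] [212. 452.]
1.6 [308. 434.] [205. 466.]
1.7 [312. 454.] [199. 478.]
1.78 [315. 470.] [195. 487.]
```

View pics/v_scene.png

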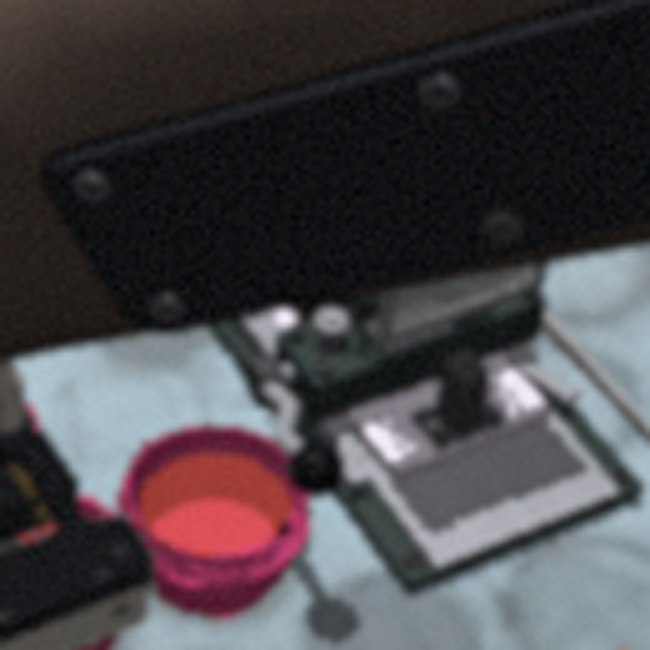

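View pics/v_top.png

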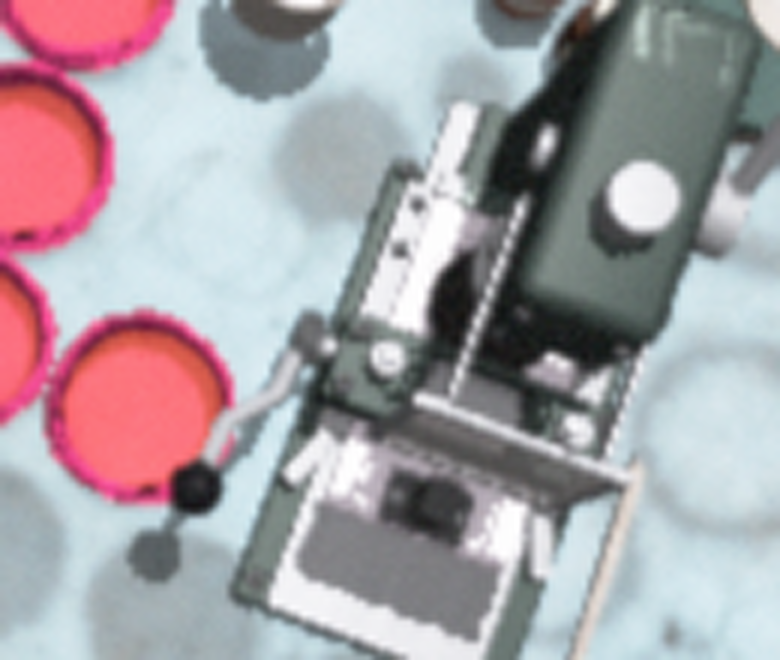

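The knob matches q≈1.78 in both views: (317,466) in the scene crop and (196,487) in the top crop. One last overlay of the home pose on the plate.

Run:
```python
from h import *
from plan import *
im,d=vision.snapshot("top");x0,y0=390,140;k=10
a=cv2.resize(im[y0:y0+75,x0:x0+65,::-1],None,fx=8,fy=8,interpolation=2);k=8
P=lambda *p:tuple(((proj("top",p2w(np.array(p)/1000))[0]+.5-[x0,y0])*k).round().astype(int).tolist())
t=np.linspace(0,2*np.pi,60)
cv2.polylines(a,[np.array([P(25+38*np.cos(s),38*np.sin(s),24) for s in t])],True,(0,0,255),1)
for q in([(-100,48,24),(-100,-48,24)],[(70,48,24),(70,-48,24)],[(-100,48,24),(70,48,24)],[(-95,9,66),(-95,-9,66)],[(-73,9,66),(-73,-9,66)]): cv2.line(a,P(*q[0]),P(*q[1]),(0,255,0),1)
cv2.imwrite("pics/w.png",a)
```

```text
(no output)
```

View pics/w.png

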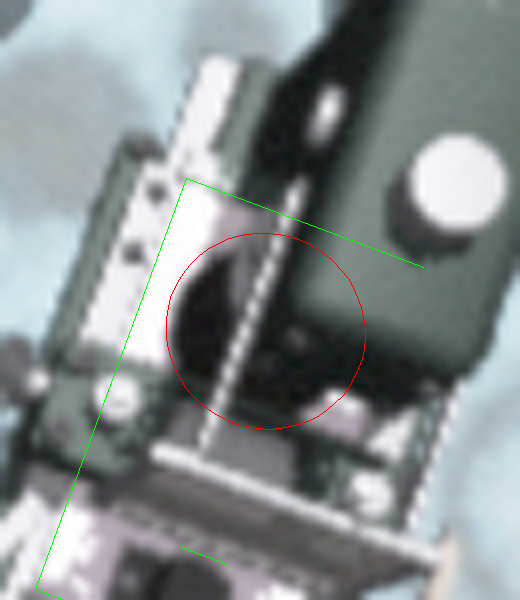

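Run:
```python
from plant import ctrl
o=ctrl.get_obs();print(o["clock"],o["force"],o["qvel"]);print(ctrl.close_job())
```

```text
35.75 [-0.18971066  0.36755472  0.20259136] [-0.36609521 -0.40005221 -0.05674731  0.02335246  0.15305291  0.00712674]
the job is handed in; nothing more can be done
None
```

The wide nest plate is in the press, up against the end stop and clamped. I handed the job in at 35.8 s; no verdict came back.

**What I did:** I swung the cam lever back to about 0.18 rad and carried the wide plate over by its handle, held upright. I slid it in under the bar, then pushed it home from behind the handle with shut fingers at a 15° tilt. Last, I pulled the lever forward past its stiffest point to its end and backed away. The small plate was not touched.

**Last checks:**
- **Lever:** the knob matches about 1.78 rad in both cameras. The force also jumped from about 7 to 18 N with almost no further movement, as at an end stop.
- **Plate:** its rear edge measured between -98 and -104 mm across the two views, where home is -100 mm, and its top is at 24–25 mm. The push ended at about 15 N within 1 mm of where I expected the stop. An overlay of the pocket agrees to about 2 mm, so the pictures alone leave little margin on the 3 mm limit; the stop contact is the stronger evidence.
- **Robot:** clear of everything, with force near zero.

**What went wrong or disagreed:**
- **Reported tool position:** it lies about 37 mm beyond the real fingertips along the tool axis. Because of this, my first tries passed over the knob, and one push reached about 100 N at the wrist (limit 120 N). I corrected for it afterwards.
- **Pressing the lever down:** this briefly reached about 44 N at the fingertips when I pressed faster than the lever's arc allows. The 40 N limit is stated for the arm and gripper body, and I don't know whether it counts fingertip contact.
- **40° handle hold:** the suggested tilted hold was out of reach at the plate, so I pushed the plate the last 45 mm instead of holding it.

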